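# Set up the vacuum fixture for the carved birds

### The arm

A 6-joint arm with a two-finger parallel gripper is mounted at the origin on the work surface. World frame = base frame: x ahead of the robot, y to its left, z up, the work surface at z = 0. Lengths are in m, angles in rad, forces in N, time in s.
With the tool pointing down it reaches from about 0.275 to 0.85 m from the base axis. Payload 5.2 kg.
Tool frame: the origin (TCP) lies midway between the tips of the shut fingers; the grasp point (between the pads) lies 19 mm behind it; y points along the fingers, z is the direction in which the jaws open and shut, and the axes are right-handed (so a half turn about y gives the same grasp; the last joint's range is limited). The gripper opens to 85 mm and grips with 20 to 120 N. Pads are 22 mm wide; open, the fingers measure 114 mm over their backs; the gripper's body (76 mm by 85 mm) begins 54 mm behind the grasp point. The pads swing forward as they close: fully open they stand 13 mm farther back than shut.
Start: joints at [-1.53, 0.259, 1.535, -0, 1.348, -0.203], TCP at [0.133, -0.534, 0.231] pointing down, gripper open.
Joint ranges: [-3.14, 3.14], [-0.91, 2.08], [0.19, 2.58], [-1.22, 4.36], [0.22, 2.71], [-3.12, 3.12]. Speed limits (rad/s): [2.57, 2.57, 3.14, 3.14, 3.14, 3.14].

### API

Orientations are given as a unit quaternion [w, x, y, z].
In Python, from workcell import readout, viewer, manip, finder gives the robot as it stands. The module is installed in compiled form; this text tells all that it offers.
- The arm moves only by the tool send_rows, never from a script. Its argument "commands" is text: rows parted by semicolons, each of 7 numbers parted by spaces: the shift along the tool's x, y, z in cm, then the turn, a rotation vector about the tool's x, y, z in degrees, then the opening in per cent of the stroke, from 0 (shut) to 100 (fully open). A call has 1 to 10 rows; each row is the pose to reach, as a shift and turn from the pose commanded when the call began, along the tool's axes at that moment; what a row does not reach only later rows make up. A row lasts 1/8 s, in which the tool goes at most 62.5 mm and 10.7 degrees, less where a joint would pass 70% of its speed; a pose out of reach is approached as far as the arm can. A call with a gripper value outside its range is refused whole. The fingers move at their own pace and stop on an object; the grip force is fixed at half the most. Time passes only in rows, so rows that repeat a pose let the fingers close. It gives the time, the measured TCP pose, the force and the opening at its end, in the units of the state.
- readout.get_obs(): the state, without advancing time (a new reading comes with each control period).
- viewer.capture(name): name is "scene" or "top"; returns a dict with "image" (400x640x3 uint8, red, green, blue), "range_z" (400x640 float32, m along the optical axis (not along the pixel's ray), 0 where there is no reading), "fx", "fy", "cx", "cy" (pixels), "eye" and "orientation" of the camera in the world. Camera axes: x right, y down, z forward; pixel columns grow to the right and rows downward; lengths in m; the calibration is good to about 2 mm. A picture is of the moment at which its call begins.
- manip.hand_in(): hands the job in, once; it reports no verdict.
Trained networks look in a picture, given as the dict that the camera call returned (one of the last four; its "shot" number tells which), for a name from the list of things; names that differ only in an ending like _2 or _b are one class to them, and where a whole thing is asked for, a point or a joint stands for the part that bears it (a point fixed in the world has none). Each returns a list of dicts, best first, with "score" (0 to 1); they miss things now and then, are a little off and sometimes report something else, mostly with a low value. They report only what shows in the picture. A call takes as long as a camera call.
- finder.look_for(picture, name): "rect" ([left, top, right, bottom] in pixels, round what is visible of it).
- finder.cut_out(picture, name): "pixels" (400x640 bool, what is visible of it) and "rect" ([left, top, right, bottom] in pixels, round what is visible of it).
The state is a dict: "time_s": time; "joint_positions": joint angles; "qvel": joint speeds; "joint_efforts": joint torques, N m; "eef_pos": TCP position; "orientation": TCP orientation; "force": force on the tool from outside, world axes, zero at the start; "moment": the same for the moment, N m; "finger_gap": finger opening in m.
Only numpy, scipy, OpenCV 4.12 (cv2) and the standard library are available. Lean on these libraries where they do the work, as an engineer would, in place of code of your own. Each camera call takes 0.05 s, during which the arm holds its last target.

### The job

Get the carving fixture ready for the next run: first swing the vacuum valve's lever fully off (towards the robot), then stand every carved bird upright in the middle of a vacuum pod of its own, turned so that its beak points straight at that pod's red mark, and hang every pattern board from the rack by its hole on a free peg of the rail. When all are in place, swing the lever fully to on (away from the robot); put right anything that gets knocked aside, and leave the tools and other things on the bench where they are.

Things in the scene. Friction and masses are not known exactly. Their poses are not given: they have to be found in the camera images.
- bird_1: bird (pale wood) on a steel foot plate, 86 mm tall, upright, 0.4 kg. Origin: centre of underside; z up; +x where its orange beak points (black stripe down the front). Round foot 72 mm across, 15 mm high; square body 50 x 50 mm, z = 15 to 60 mm, sides along x and y, can be gripped from any of its four sides; round head 36 mm across, within the body outline. May be absent.
- bird_1_beak (a point): tip of that bird's beak, 24 mm ahead of its axis, 68 mm above its underside
- bird_2: bird (brown wood) on a steel foot plate, 86 mm tall, upright, 0.4 kg. Origin: centre of underside; z up; +x where its orange beak points (black stripe down the front). Round foot 72 mm across, 15 mm high; square body 50 x 50 mm, z = 15 to 60 mm, sides along x and y, can be gripped from any of its four sides; round head 36 mm across, within the body outline. May be absent.
- bird_2_beak (a point): tip of that bird's beak, 24 mm ahead of its axis, 68 mm above its underside
- bird_3: bird (plywood) on a steel foot plate, 86 mm tall, upright, 0.4 kg. Origin: centre of underside; z up; +x where its orange beak points (black stripe down the front). Round foot 72 mm across, 15 mm high; square body 50 x 50 mm, z = 15 to 60 mm, sides along x and y, can be gripped from any of its four sides; round head 36 mm across, within the body outline. May be absent.
- bird_3_beak (a point): tip of that bird's beak, 24 mm ahead of its axis, 68 mm above its underside
- pod_a: round vacuum pod fixed to the bench, 120 mm diameter, flat grippy black rubber top 20 mm above the bench; origin at the centre of its underside, +x points at the red mark on its rim. Marks point any way.
- pod_b: round vacuum pod fixed to the bench, 120 mm diameter, flat grippy black rubber top 20 mm above the bench; origin at the centre of its underside, +x points at the red mark on its rim. Marks point any way.
- pod_c: round vacuum pod fixed to the bench, 120 mm diameter, flat grippy black rubber top 20 mm above the bench; origin at the centre of its underside, +x points at the red mark on its rim. Marks point any way.
- pattern_1: pattern board (blue top edge and bird shape), plywood, 80 mm wide (x), 10 mm thick (y), 115 mm tall (z), 0.09 kg; origin at the middle of its lower edge. Starts upright in a slot of the rack. Square hole 30 x 30 mm through along y, centre 77 mm above the origin; the 23 mm strip above the hole can be pinched across the thickness from above. May be absent.
- pattern_2: pattern board (green top edge and bird shape), plywood, 80 mm wide (x), 10 mm thick (y), 115 mm tall (z), 0.09 kg; origin at the middle of its lower edge. Starts upright in a slot of the rack. Square hole 30 x 30 mm through along y, centre 77 mm above the origin; the 23 mm strip above the hole can be pinched across the thickness from above. May be absent.
- pattern_3: pattern board (yellow top edge and bird shape), plywood, 80 mm wide (x), 10 mm thick (y), 115 mm tall (z), 0.09 kg; origin at the middle of its lower edge. Starts upright in a slot of the rack. Square hole 30 x 30 mm through along y, centre 77 mm above the origin; the 23 mm strip above the hole can be pinched across the thickness from above. May be absent.
- rack: fixed wooden rack 110 x 196 mm, 42 mm high, origin at the centre of its underside; three slots along its x, 14 mm wide, 62 mm apart in y, slot floor 8 mm above the bench. Boards standing in it reach 123 mm.
- rail: fixed peg rail: bar 360 mm long along its y, 16 mm square, centre at z = 170 mm, posts at y = +-172 mm; origin on the bench under the bar's middle. Three level pegs stick out to its -x at y = -110, 0, 110 mm, z = 170 mm: 10 mm thick, reaching x = -77 mm, the end turned up to 13 mm above the peg's centre line. Boards hang well at x = -40 mm.
- valve_base: fixed block of the vacuum valve, 70 x 50 x 25 mm, origin under its centre; the lever swings in its x-z plane
- valve (a joint): valve lever angle: 0 = leaning 0.6 rad from upright to the block's -x (vacuum off), 1.2 = leaning 0.6 rad to its +x (vacuum on), hard stops at both. Pivot 22 mm above the bench over the block's origin. Needs about 1 N at the ball; stays where left.
- valve_tip (a point): centre of the red ball (26 mm diameter) at the end of the valve lever, 90 mm from the pivot; the stem below is 10 mm thick
- gouge_a: gouge with a dark handle, lying, 210 mm long along its x (tip +x), bystander
- gouge_b: gouge with a brown handle, lying, 210 mm long along its x, bystander
- mallet: carver's mallet standing on its head, 86 mm diameter, 230 mm tall with the handle up, bystander
- glue: white glue bottle, 54 mm diameter, 130 mm tall, bystander
- wax: flat brass wax tin, 64 mm diameter, 35 mm tall, bystander
- offcut: wood offcut 90 x 60 x 50 mm, bystander

How it is judged:
By the outcome, as a careful person would: the job done as asked, in the order asked, and still so for the second after the job is handed in, with the robot touching nothing.
Of bird_1, bird_2, bird_3 only 2 to 3 are there at a start; the rules pass over those that are not, and their reading is None.
Of pattern_1, pattern_2, pattern_3 only 2 to 3 are there at a start; the rules pass over those that are not, and their reading is None.
At some moment in a run one of bird_1, bird_2, bird_3 may be knocked a few centimetres aside while the robot is not near it.
It also fails if it takes over 210 s, if anything falls off the work surface, if the arm or the gripper's body presses on something with over 40 N, if the wrist force passes 120 N, or if a joint passes its speed limit or range.

## Working session

There is one attempt and no reset: what is moved stays moved. The work goes in short steps, Python scripts to look and compute and a tool call to move; the robot and the scene stay as the last step left them, time stands still between calls to the robot, and variables do not carry over. Pictures are saved under pics/ and viewed, and the job is handed in when it is done.

Besides the shell and the picture viewer there is one more tool, called after "Request:" by a JSON object that holds its "method" and its "body", one argument or row to a line. send_rows: Moves the arm, as the interface text tells. Its arguments: {"type":"object","properties":{"commands":{"type":"string"}},"required":["commands"]}

```bash
ls; mkdir -p pics; cat > h.py <<'E'
import numpy as np, cv2
from scipy.spatial.transform import Rotation as R
from workcell import readout, viewer, manip, finder
def rot(q): return R.from_quat([q[1],q[2],q[3],q[0]])
def cap(n,save=None):
    p=viewer.capture(n)
    if save: cv2.imwrite('pics/'+save+'.png',p['image'][:,:,::-1])
    return p
def cloud(p):
    z=p['range_z']; v,u=np.mgrid[0:400,0:640]
    c=np.stack([(u-p['cx'])/p['fx']*z,(v-p['cy'])/p['fy']*z,z],-1)
    w=c.reshape(-1,3)@rot(p['orientation']).as_matrix().T+np.array(p['eye'])
    w=w.reshape(400,640,3); w[z<=0]=np.nan
    return w
def obs():
    o=readout.get_obs(); print('t',round(o['time_s'],2),'pos',np.round(o['eef_pos'],4),'q',np.round(o['orientation'],4),'F',np.round(o['force'],1),'gap',round(o['finger_gap'],4)); print('J',np.round(o['joint_positions'],3)); return o
E
python3 - <<'E'
from h import *
o=obs(); print(rot(o['orientation']).as_matrix().round(3))
for n in ('scene','top'):
    p=cap(n,n+'0'); print(n,p['eye'],rot(p['orientation']).as_matrix().round(3).tolist(),p['fx'],p['cx'],p['cy'])
    w=cloud(p)
    np.savez('%s0.npz'%n,w=w,im=p['image'])
    for nm in ['bird_1','pod_a','pattern_1','rack','rail','valve_base','valve_tip','gouge_a','mallet','glue','wax','offcut','bird_1_beak']:
        for d in finder.cut_out(p,nm):
            if d['score']<.3: continue
            m=d['pixels']; q=w[m]; q=q[~np.isnan(q[:,0])]
            print(nm,round(d['score'],2),np.round(d['rect']).astype(int).tolist(),np.nanmedian(q,0).round(3) if len(q) else None, q.max(0).round(3) if len(q) else '',q.min(0).round(3) if len(q) else '')
E
```

```text
pics
t 0.0 pos [ 0.1327 -0.5332  0.2305] q [ 0.086  -0.0859  0.7025 -0.7012] F [-0.6 -0.  -0.1] gap 0.0853
J [-1.53   0.259  1.536  0.     1.348 -0.203]
[[-0.97  -0.     0.241]
 [-0.241  0.002 -0.97 ]
 [-0.    -1.    -0.002]]
scene [1.09305711 0.71572772 0.95431223] [[-0.805, 0.399, -0.439], [0.593, 0.544, -0.593], [0.002, -0.738, -0.675]] 393.44773761630614 326.5249893813292 200.21011887300384
bird_1 0.66 [352, 182, 368, 207] [ 0.395 -0.033  0.045] [ 0.419 -0.01   0.086] [ 0.332 -0.126 -0.003]
bird_1 0.63 [318, 196, 344, 228] [ 0.53  -0.033  0.055] [0.635 0.12  0.181] [ 0.45  -0.133 -0.004]
pod_a 0.97 [275, 153, 306, 179] [ 0.474 -0.353  0.019] [ 0.541 -0.303  0.026] [ 0.395 -0.422 -0.004]
pod_a 0.9 [245, 181, 275, 209] [ 0.649 -0.28   0.019] [ 0.703 -0.225  0.025] [ 0.587 -0.377 -0.003]
pod_a 0.63 [307, 165, 341, 190] [ 0.434 -0.217  0.019] [ 0.499 -0.165  0.027] [ 0.353 -0.282 -0.006]
pattern_1 0.71 [421, 233, 448, 269] [0.406 0.308 0.083] [0.442 0.313 0.126] [ 0.325  0.284 -0.001]
pattern_1 0.66 [403, 224, 426, 266] [0.435 0.248 0.076] [0.468 0.261 0.126] [ 0.293  0.164 -0.005]
r
[... 2547 characters left out ...]
0.047]
gouge_a 0.82 [435, 125, 449, 192] [ 0.651 -0.413  0.019] [ 0.784 -0.392  0.032] [ 0.578 -0.447 -0.009]
gouge_a 0.77 [146, 192, 160, 260] [0.44  0.48  0.021] [0.575 0.51  0.032] [ 0.364  0.47  -0.005]
gouge_a 0.35 [249, 201, 272, 224] [0.513 0.148 0.034] [0.548 0.182 0.042] [ 0.484  0.118 -0.003]
mallet 0.77 [456, 261, 508, 290] [ 0.325 -0.467  0.118] [ 0.363 -0.438  0.234] [ 0.269 -0.59  -0.007]
glue 0.61 [362, 113, 382, 140] [ 0.758 -0.183  0.084] [ 0.825 -0.161  0.135] [ 0.742 -0.23  -0.008]
wax 0.53 [251, 202, 272, 221] [0.513 0.146 0.034] [0.545 0.185 0.042] [ 0.484  0.117 -0.005]
offcut 0.83 [461, 188, 490, 216] [ 0.538 -0.5    0.048] [ 0.59  -0.476  0.055] [ 0.493 -0.562 -0.004]
```

```bash
python3 - <<'E'
from h import *
for n,(a,b,c,d) in {'scene':(220,130,500,345),'top':(130,110,510,300)}.items():
    im=cv2.imread('pics/%s0.png'%n)[b:d,a:c]
    s=790/(c-a); im=cv2.resize(im,None,fx=s,fy=s,interpolation=cv2.INTER_CUBIC)[:600]
    cv2.imwrite('pics/%s0z.png'%n,im); print(im.shape,s)
E
```

```text
(600, 790, 3) 2.8214285714285716
(395, 790, 3) 2.0789473684210527
```

View pics/scene0z.png

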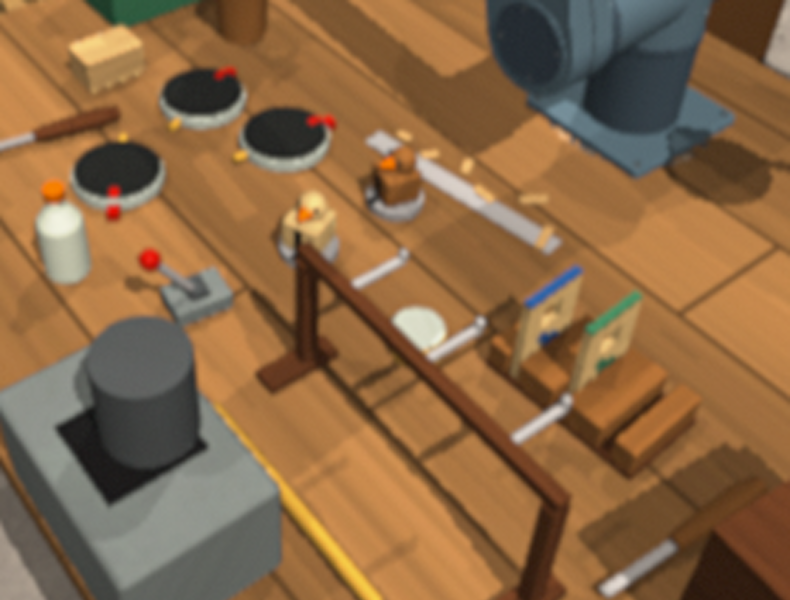

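View pics/top0z.png

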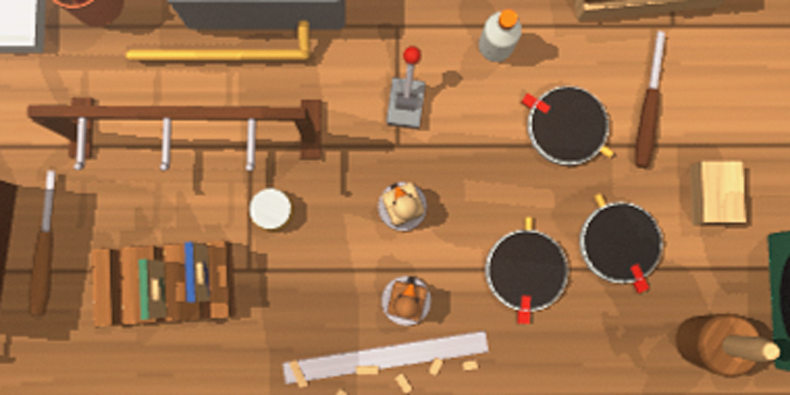

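```bash
cat >> h.py <<'E'
def plane(p,uv,z):
    uv=np.atleast_2d(uv).astype(float)
    d=np.stack([(uv[:,0]-p['cx'])/p['fx'],(uv[:,1]-p['cy'])/p['fy'],np.ones(len(uv))],-1)@rot(p['orientation']).as_matrix().T
    e=np.array(p['eye']); return e+d*((z-e[2])/d[:,2])[:,None]
def proj(p,P):
    c=(np.atleast_2d(P)-np.array(p['eye']))@rot(p['orientation']).as_matrix()
    return np.stack([c[:,0]/c[:,2]*p['fx']+p['cx'],c[:,1]/c[:,2]*p['fy']+p['cy']],-1)
def ortho(p,z,x0,x1,y0,y1,res=0.001):
    # image rectified on plane z: rows = x decreasing, cols = y decreasing
    xs=np.arange(x1,x0,-res); ys=np.arange(y1,y0,-res)
    X,Y=np.meshgrid(xs,ys,indexing='ij')
    uv=proj(p,np.stack([X.ravel(),Y.ravel(),np.full(X.size,z)],-1)).astype(np.float32).reshape(X.shape+(2,))
    return cv2.remap(p['image'][:,:,::-1].copy(),uv[...,0],uv[...,1],cv2.INTER_CUBIC)
E
python3 - <<'E'
from h import *
S={}
for n in ('scene','top'):
    p=cap(n); S[n]=p
    o=ortho(p,0.02,.35,.73,-.45,-.15); cv2.imwrite('pics/pod_%s.png'%n,cv2.resize(o,None,fx=1.5,fy=1.5))
    hsv=cv2.cvtColor(o,cv2.COLOR_BGR2HSV)
    red=((hsv[...,0]<6)|(hsv[...,0]>172))&(hsv[...,1]>180)&(hsv[...,2]>100)
    blk=(hsv[...,2]<70)
    k,l,st,c=cv2.connectedComponentsWithStats(blk.astype(np.uint8))
    for i in range(1,k):
        if st[i,4]>4000:
            m=(l==i).astype(np.uint8); cn=max(cv2.findContours(m,0,1)[0],key=cv2.contourArea)
            h=cv2.convexHull(cn); (ex,ey),ax,_=cv2.fitEllipse(h); 
            C=np.array([.73-ey*.001,-.15-ex*.001])
            rr,cc=np.nonzero(red); X=.73-rr*.001;Y=-.15-cc*.001
            d=np.hypot(X-C[0],Y-C[1]); s=(d<.075)&(d>.03)
            rm=np.array([X[s].mean(),Y[s].mean()])-C
            print(n,'pod',C.round(4),np.round(ax,1),'mark',np.degrees(np.arctan2(rm[1],rm[0])).round(1),np.hypot(*rm).round(3),s.sum())
    w=cloud(p); 
    # surface bias
    m=(abs(w[...,0]-.45)<.05)&(abs(w[...,1]+.12)<.03); print('table z',np.nanmedian(w[m][:,2]),np.nanstd(w[m][:,2]))
    for (bx,by) in ((.515,-.04),(.395,-.04)):
        q=w.reshape(-1,3); q=q[np.hypot(q[:,0]-bx,q[:,1]-by)<.05]
        hd=q[q[:,2]>.07]; print(n,'bird head',hd.mean(0).round(4),len(hd))
    q=w.reshape(-1,3); q=q[(abs(q[:,0]-.72)<.05)&(abs(q[:,1]+.05)<.05)&(q[:,2]>.085)]; print('tip',q.mean(0).round(4),q.min(0).round(3),q.max(0).round(3),len(q))
E
```

```text
scene pod [ 0.6416 -0.2936] [102.7 105.7] mark 55.2 0.044 269
scene pod [ 0.4646 -0.3676] [102.4 105.3] mark -160.5 0.051 510
scene pod [ 0.4255 -0.2266] [102.1 105.2] mark 169.9 0.055 619
table z -0.0001736455496577083 0.0020315660658584895
scene bird head [ 0.5211 -0.0397  0.0784] 82
scene bird head [ 0.382  -0.0419  0.0783] 71
tip [ 0.7286 -0.0509  0.1022] [ 0.716 -0.065  0.085] [ 0.739 -0.042  0.115] 58
top pod [ 0.6433 -0.2918] [108.5 109.6] mark 57.1 0.057 464
top pod [ 0.4672 -0.3656] [109.2 109.7] mark -157.1 0.058 519
top pod [ 0.4273 -0.225 ] [108.4 109. ] mark 174.7 0.058 471
table z -0.0010516739609066628 0.0024028684417505353
top bird head [ 0.5167 -0.0451  0.0787] 133
top bird head [ 0.3778 -0.0475  0.0788] 132
tip [ 0.7237 -0.0563  0.1034] [ 0.712 -0.068  0.086] [ 0.739 -0.044  0.111] 64
```

```bash
python3 - <<'E'
from h import *
rows=[]
for n in ('scene','top'):
    p=cap(n)
    a=[ortho(p,z,cx-.06,cx+.06,cy-.06,cy+.06,.0005) for cx,cy,z in ((.519,-.042,.06),(.380,-.045,.06),(.6425,-.2927,.02))]
    rows.append(np.hstack(a))
im=np.vstack(rows); print(im.shape); cv2.imwrite('pics/o1.png',cv2.resize(im,(780,520)))
E
```

```text
(480, 720, 3)
```

View pics/o1.png

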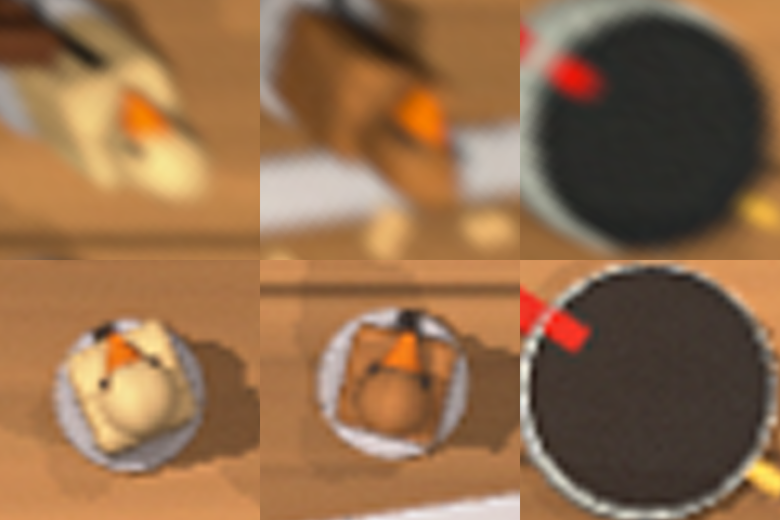

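View pics/pod_top.png

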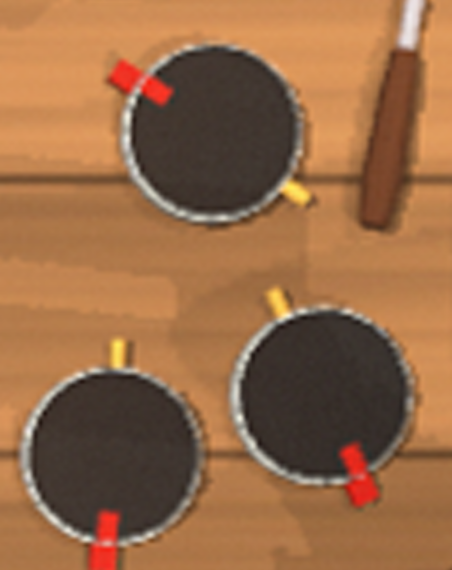

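```bash
cat > meas.py <<'E'
from h import *
def rectfit(q):
    r=cv2.minAreaRect(q[:,:2].astype(np.float32)); return np.round(np.array(r[0]),4),np.round(r[1],4),round(r[2],1)
if __name__=='__main__':
  W={}
  for n in ('scene','top'):
    p=cap(n); w=cloud(p).reshape(-1,3); w=w[~np.isnan(w[:,0])]; im=p['image']
    W[n]=w
    f=lambda x0,x1,y0,y1,z0,z1: w[(w[:,0]>x0)&(w[:,0]<x1)&(w[:,1]>y0)&(w[:,1]<y1)&(w[:,2]>z0)&(w[:,2]<z1)]
    print(n)
    q=f(.55,.72,.05,.48,.16,.19); bar=q[q[:,0]>.61]; 
    l=cv2.fitLine(bar[:,:2].astype(np.float32),cv2.DIST_HUBER,0,.01,.01).ravel(); print(' bar',l.round(4),'yrange',bar[:,1].min().round(3),bar[:,1].max().round(3), 'xmed',np.median(bar[:,0]).round(4))
    pg=f(.52,.605,.05,.48,.158,.19)
    for y in (.155,.265,.375):
        s=pg[abs(pg[:,1]-y)<.04]
        if len(s): print('  peg',len(s),s.mean(0).round(4),s.min(0).round(3),s.max(0).round(3))
    q=f(.33,.5,.19,.43,.035,.048); print(' rack',rectfit(q),len(q))
    for y0,y1 in ((.22,.275),(.28,.33)):
        q=f(.33,.5,y0,y1,.115,.13); l=cv2.fitLine(q[:,:2].astype(np.float32),cv2.DIST_HUBER,0,.01,.01).ravel(); print(' board top',q.mean(0).round(4),l.round(3),rectfit(q),len(q))
    q=f(.63,.75,-.1,0,.018,.03); print(' valve',rectfit(q),len(q),q.mean(0).round(4))
    q=f(.63,.77,-.1,0,.04,.12); print(' lever',cv2.fitLine(q.astype(np.float32),cv2.DIST_HUBER,0,.01,.01).ravel().round(3))
    for cx,cy in ((.517,-.043),(.378,-.045)):
        q=w[(np.hypot(w[:,0]-cx,w[:,1]-cy)<.05)]
        a=q[(q[:,2]>.009)&(q[:,2]<.02)]; b=q[(q[:,2]>.035)&(q[:,2]<.062)]
        c,r=cv2.minEnclosingCircle(a[:,:2].astype(np.float32)) if len(a)>5 else (0,0)
        print(' bird foot',np.round(c,4),round(r,4),len(a),'body',rectfit(b) if len(b)>5 else '')
E
python3 meas.py
```

```text
scene
 bar [0.0104 0.9999 0.6322 0.2419] yrange 0.085 0.447 xmed 0.6325
  peg 70 [0.5767 0.1587 0.1744] [0.552 0.153 0.166] [0.604 0.162 0.184]
  peg 75 [0.5777 0.2683 0.1741] [0.554 0.262 0.165] [0.605 0.272 0.184]
  peg 88 [0.5782 0.3777 0.1743] [0.555 0.371 0.167] [0.604 0.382 0.185]
 rack (array([0.4104, 0.3056]), array([0.1138, 0.1926]), 4.6) 1333
 board top [0.4256 0.2452 0.1216] [0.999 0.036 0.424 0.246] (array([0.424 , 0.2439]), array([0.0833, 0.0126]), 2.9) 104
 board top [0.4033 0.3058 0.1217] [0.998 0.056 0.396 0.306] (array([0.4015, 0.3049]), array([0.0843, 0.0117]), 4.0) 108
 valve (array([ 0.677 , -0.0486]), array([0.0533, 0.0701]), 80.2) 218 [ 0.6795 -0.0437  0.0241]
 lever [ 0.552 -0.063  0.831  0.718 -0.05   0.086]
 bird foot [ 0.524  -0.0392] 0.0356 53 body (array([ 0.5232, -0.0405]), array([0.0495, 0.0493]), 24.6)
 bird foot [ 0.3864 -0.0438] 0.0357 89 body (array([ 0.3843, -0.048 ]), array([0.0541, 0.0496]), 78.9)
top
 bar [0.0045 1.     0.6265 0.2833] yrange 0.085 0.445 xmed 0.6265
  peg 73 [0.5766 0.1558 0.1741] [0.55  0.151 0.167] [0.603 0.161 0.182]
  peg 71 [0.578  0.2651 0.1743] [0.552 0.26  0.166] [0.604 0.271 0.185]
  peg 76 [0.5784 0.3745 0.1746] [0.553 0.37  0.17 ] [0.604 0.38  0.184]
 rack (array([0.409 , 0.3043]), array([0.1099, 0.193 ]), 3.7) 1550
 board top [0.4224 0.2427 0.1221] [0.998 0.059 0.422 0.243] (array([0.4217, 0.2433]), array([0.0779, 0.0113]), 3.4) 122
 board top [0.4001 0.3031 0.1221] [0.997 0.078 0.409 0.303] (array([0.3997, 0.3038]), array([0.0777, 0.0116]), 4.9) 128
 valve (array([ 0.6763, -0.0498]), array([0.0496, 0.0715]), 81.7) 268 [ 0.673  -0.0493  0.0241]
 lever [ 0.541 -0.065  0.838  0.713 -0.055  0.085]
 bird foot [ 0.5213 -0.0438] 0.0359 125 body (array([ 0.5212, -0.0439]), array([0.0502, 0.0501]), 23.0)
 bird foot [ 0.3821 -0.0487] 0.0357 148 body (array([ 0.3825, -0.0488]), array([0.0493, 0.0496]), 75.6)
```

```bash
cat >> h.py <<'E'
def plan(*T,**k):
    o=readout.get_obs(); Rm=rot(o['orientation']).as_matrix(); p0=np.array(o['eef_pos'])
    print('t %.2f'%o['time_s'],'at',p0.round(4),'gap',round(o['finger_gap'],4),'F',np.round(o['force'],1),'J',np.round(o['joint_positions'],2), 'phi',np.degrees(np.arctan2(Rm[1,2],Rm[0,2])).round(1))
    for x,y,z,phi in T:
        c,s=np.cos(np.radians(phi)),np.sin(np.radians(phi))
        D=np.array([[s,0,c],[-c,0,s],[0,-1,0]]).astype(float)
        sh=Rm.T@(np.array([x,y,z])-p0)*100; rv=np.degrees(R.from_matrix(Rm.T@D).as_rotvec())
        j1=np.degrees(np.arctan2(y,x)); print('  ->',(x,y,z,phi),'shift',sh.round(2),'rv',rv.round(1),'J6~',round((j1-phi+180)%360-180,0),'rows>=',int(np.ceil(max(np.linalg.norm(sh)/6.25,np.linalg.norm(rv)/10.7))))
E
python3 - <<'E'
from h import *
w=np.load('top0.npz')['w'].reshape(-1,3)
for x in np.arange(.72,.92,.02):
    print(round(x,2),[ (lambda s: s[:,2].max().round(3) if len(s) else None)(w[(abs(w[:,0]-x)<.01)&(abs(w[:,1]-y)<.02)]) for y in (-.14,-.1,-.06,-.02,.02,.06,.1)])
plan((.25,-.45,.31,-98),(.772,-.062,.25,-98),(.772,-.062,.082,-98))
E
```

```text
0.72 [np.float64(0.004), np.float64(0.006), np.float64(0.114), np.float64(0.023), np.float64(0.005), np.float64(0.004), np.float64(0.005)]
0.74 [np.float64(0.005), np.float64(0.004), np.float64(0.108), np.float64(0.005), np.float64(0.005), np.float64(0.005), np.float64(0.032)]
0.76 [np.float64(0.006), np.float64(0.004), np.float64(0.004), np.float64(0.006), np.float64(0.004), np.float64(0.004), np.float64(0.048)]
0.78 [np.float64(0.005), np.float64(0.005), np.float64(0.007), np.float64(0.007), np.float64(0.004), np.float64(0.135), np.float64(0.14)]
0.8 [np.float64(0.005), np.float64(0.006), np.float64(0.005), np.float64(0.005), np.float64(0.005), np.float64(0.144), np.float64(0.144)]
0.82 [np.float64(0.006), np.float64(0.004), np.float64(0.005), np.float64(0.007), np.float64(0.004), np.float64(0.146), np.float64(0.147)]
0.84 [np.float64(0.005), np.float64(0.005), np.float64(0.005), np.float64(0.005), np.float64(0.004), np.float64(0.143), np.float64(0.242)]
0.86 [np.float64(0.004), np.float64(0.005), np.float64(0.005), np.float64(0.005), np.float64(0.006), np.float64(0.145), np.float64(0.241)]
0.88 [np.float64(0.004), np.float64(0.004), np.float64(0.005), np.float64(0.006), np.float64(0.005), np.float64(0.145), np.float64(0.145)]
0.9 [np.float64(0.006), np.float64(0.005), np.float64(0.005), np.float64(0.006), np.float64(0.007), np.float64(0.145), np.float64(0.144)]
0.92 [np.float64(0.004), np.float64(0.005), np.float64(0.005), np.float64(0.007), np.float64(0.005), np.float64(0.144), np.float64(0.145)]
t 1.70 at [ 0.1328 -0.5337  0.2313] gap 0.0854 F [-0.6  0.3  0.5] J [-1.53  0.26  1.53 -0.    1.35 -0.2 ] phi -76.0
  -> (0.25, -0.45, 0.31, -98) shift [-13.4   -7.87  -5.3 ] rv [-0. 22.  0.] J6~ 37.0 rows>= 3
  -> (0.772, -0.062, 0.25, -98) shift [-73.42  -1.87 -30.35] rv [-0. 22.  0.] J6~ 93.0 rows>= 13
  -> (0.772, -0.062, 0.082, -98) shift [-73.42  14.93 -30.35] rv [-0. 22.  0.] J6~ 93.0 rows>= 13
```

Request:
{"method": "send_rows", "body": {
  "commands": "-13.4 -7.9 -5.3 0 22 0 0;-13.4 -7.9 -5.3 0 22 0 0;-13.4 -7.9 -5.3 0 22 0 0;-13.4 -7.9 -5.3 0 22 0 0;-73.4 -1.9 -30.3 0 22 0 0;-73.4 -1.9 -30.3 0 22 0 0;-73.4 -1.9 -30.3 0 22 0 0;-73.4 -1.9 -30.3 0 22 0 0;-73.4 -1.9 -30.3 0 22 0 0;-73.4 -1.9 -30.3 0 22 0 0"
}}

```text
time_s: 2.95
eef_pos: [0.5508, -0.2272, 0.2747]
orientation: [0.05, -0.049, -0.705, 0.705]
force: [-0.1, -1.2, -0.2]
finger_gap: 0.0005
```

Request:
{"method": "send_rows", "body": {
  "commands": "0 0 0 0 0 0 0"
}}

```text
time_s: 3.08
eef_pos: [0.5518, -0.2249, 0.2736]
orientation: [-0.048, 0.047, 0.706, -0.705]
force: [-0.8, 0.2, 0.2]
finger_gap: 0.0007
```

```bash
python3 -c "
from h import *
plan((.772,-.062,.25,-98),(.772,-.062,.082,-98))"
```

```text
t 3.08 at [ 0.5518 -0.2249  0.2736] gap 0.0007 F [-0.8  0.2  0.2] J [-0.57  0.32  1.35  0.    1.48  1.13] phi -97.7
  -> (0.772, -0.062, 0.25, -98) shift [-19.63   2.35 -19.1 ] rv [0.1 0.3 0.1] J6~ 93.0 rows>= 5
  -> (0.772, -0.062, 0.082, -98) shift [-19.67  19.15 -19.07] rv [0.1 0.3 0.1] J6~ 93.0 rows>= 6
```

Request:
{"method": "send_rows", "body": {
  "commands": "-19.6 2.4 -19.1 0 0 0 0;-19.6 2.4 -19.1 0 0 0 0;-19.6 2.4 -19.1 0 0 0 0;-19.6 2.4 -19.1 0 0 0 0;-19.6 2.4 -19.1 0 0 0 0;-19.6 2.4 -19.1 0 0 0 0;-19.6 19.1 -19.1 0 0 0 0;-19.6 19.1 -19.1 0 0 0 0;-19.6 19.1 -19.1 0 0 0 0;-19.6 19.1 -19.1 0 0 0 0"
}}

```text
time_s: 4.32
eef_pos: [0.7664, -0.0677, 0.0801]
orientation: [-0.054, 0.047, 0.706, -0.705]
force: [-0.2, 0.2, 0.6]
finger_gap: -0.0
```

```bash
python3 -c "
from h import *
plan((.652,-.0452,.082,-98))
p=cap('scene','v1'); 
im=cv2.imread('pics/v1.png')[170:290,220:380]; cv2.imwrite('pics/v1z.png',cv2.resize(im,None,fx=4,fy=4))"
```

```text
t 4.33 at [ 0.7664 -0.0677  0.0801] gap -0.0 F [-0.2  0.2  0.6] J [-0.23  0.77  1.08 -0.    1.31  1.48] phi -98.2
  -> (0.652, -0.0452, 0.082, -98) shift [11.64 -0.08 -0.6 ] rv [ 0.  -0.2  0.6] J6~ 94.0 rows>= 2
```

View pics/v1z.png

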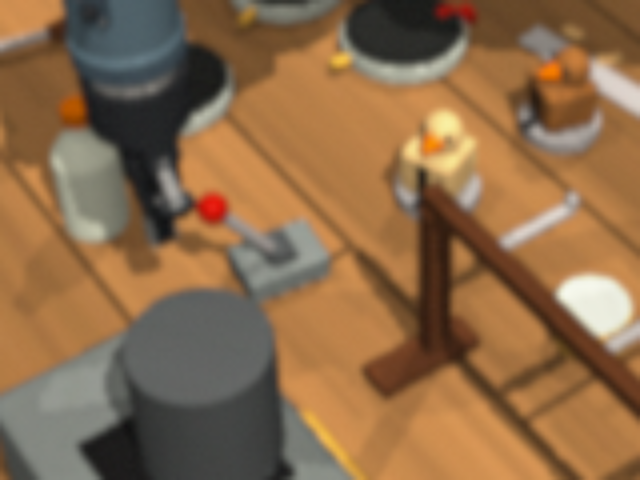

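Request:
{"method": "send_rows", "body": {
  "commands": "3 0 -0.2 0 0 0 0;5 0 -0.3 0 0 0 0;7 0 -0.4 0 0 0 0;9 0 -0.5 0 0 0 0;10 0 -0.5 0 0 0 0;10.8 0 -0.6 0 0 0 0;11.2 0 -0.6 0 0 0 0;11.2 0 -0.6 0 0 0 0"
}}

```text
time_s: 5.38
eef_pos: [0.6606, -0.0441, 0.085]
orientation: [-0.05, 0.05, 0.705, -0.705]
force: [1.1, 1.0, -0.4]
finger_gap: -0.0
```

```bash
cat > lev.py <<'E'
from h import *
o=obs()
for n in ('scene','top'):
    p=cap(n,'lv%s%d'%(n,o['time_s']*100)); w=cloud(p).reshape(-1,3); im=p['image'].reshape(-1,3).astype(int)
    hsv=cv2.cvtColor(p['image'],cv2.COLOR_RGB2HSV).reshape(-1,3)
    m=((hsv[:,0]<6)|(hsv[:,0]>172))&(hsv[:,1]>170)&(hsv[:,2]>90)&(abs(w[:,0]-.68)<.09)&(abs(w[:,1]+.05)<.05)&(w[:,2]>.06)
    q=w[m]; print(n,m.sum(),q.mean(0).round(4) if len(q) else '')
E
python3 lev.py
```

```text
t 5.38 pos [ 0.6606 -0.0441  0.085 ] q [-0.0495  0.0496  0.7054 -0.7053] F [ 1.1  1.  -0.4] gap -0.0
J [-0.235  0.574  1.424  0.     1.143  1.476]
scene 8 [ 0.6471 -0.0222  0.1173]
top 52 [ 0.6342 -0.0423  0.1127]
```

Request:
{"method": "send_rows", "body": {
  "commands": "0.6 0 0 0 0 0 0;0.6 0 0 0 0 0 0;0.6 0 0 0 0 0 0"
}}

```text
time_s: 5.85
eef_pos: [0.6545, -0.0431, 0.0848]
orientation: [-0.05, 0.049, 0.705, -0.705]
force: [0.3, -0.5, 0.4]
finger_gap: 0.0002
```

Request:
{"method": "send_rows", "body": {
  "commands": "0.4 0 0 0 0 0 0;0.4 0 0 0 0 0 0;0.4 0 0 0 0 0 0"
}}

```text
time_s: 6.22
eef_pos: [0.6509, -0.0427, 0.085]
orientation: [0.049, -0.05, -0.705, 0.705]
force: [1.4, -0.4, -0.9]
finger_gap: 0.0001
```

Request:
{"method": "send_rows", "body": {
  "commands": "0.3 0 0 0 0 0 0;0.3 0 0 0 0 0 0;0.3 0 0 0 0 0 0"
}}

```text
time_s: 6.6
eef_pos: [0.6506, -0.0427, 0.0852]
orientation: [0.047, -0.052, -0.705, 0.705]
force: [10.0, -1.0, -5.8]
finger_gap: -0.0001
```

Request:
{"method": "send_rows", "body": {
  "commands": "-4 0 0 0 0 0 0;-4 0 0 0 0 0 0;-4 -15 0 0 0 0 50;-4 -15 0 0 0 0 100;-4 -15 0 0 0 0 100;-4 -15 0 0 0 0 100"
}}

```text
time_s: 7.35
eef_pos: [0.6876, -0.0479, 0.2379]
orientation: [0.048, -0.051, -0.705, 0.706]
force: [-0.1, -0.1, -0.8]
finger_gap: 0.072
```

```bash
python3 lev.py; python3 meas.py | grep -E 'bird|scene|top$';  python3 -c "
from h import *
plan((.522,-.042,.14,-66.5),(.522,-.042,.025,-66.5))"
```

```text
t 7.35 pos [ 0.6876 -0.0479  0.2379] q [ 0.0479 -0.051  -0.7051  0.7056] F [-0.1 -0.1 -0.8] gap 0.072
J [-0.231  0.507  1.15  -0.     1.48   1.48 ]
scene 36 [ 0.6292 -0.0369  0.1037]
top 12 [ 0.6328 -0.0433  0.1048]
scene
 bird foot [ 0.5226 -0.0412] 0.0358 57 body (array([ 0.5231, -0.0406]), array([0.0509, 0.0501]), 25.9)
 bird foot [ 0.386  -0.0439] 0.0351 91 body (array([ 0.3841, -0.046 ]), array([0.0533, 0.0499]), 75.5)
top
 bird foot 0 0 2 body 
 bird foot [ 0.3789 -0.0597] 0.0331 49 body (array([ 0.3783, -0.0649]), array([0.0174, 0.0493]), 78.7)
t 7.55 at [ 0.6859 -0.0475  0.2324] gap 0.0854 F [-0.7 -0.5  0.1] J [-0.23  0.51  1.15 -0.    1.48  1.48] phi -98.0
  -> (0.522, -0.042, 0.14, -66.5) shift [16.27  9.31  1.75] rv [  0.1 -31.5   0.2] J6~ 62.0 rows>= 4
  -> (0.522, -0.042, 0.025, -66.5) shift [16.22 20.81  1.75] rv [  0.1 -31.5   0.2] J6~ 62.0 rows>= 5
```

Request:
{"method": "send_rows", "body": {
  "commands": "16.3 9.3 1.8 0 -31.5 0 100;16.3 9.3 1.8 0 -31.5 0 100;16.3 9.3 1.8 0 -31.5 0 100;16.3 9.3 1.8 0 -31.5 0 100;16.3 9.3 1.8 0 -31.5 0 100;16.3 9.3 1.8 0 -31.5 0 100"
}}

```text
time_s: 8.3
eef_pos: [0.5257, -0.0435, 0.1427]
orientation: [-0.145, 0.143, -0.692, 0.693]
force: [1.2, 0.8, 0.5]
finger_gap: 0.0855
```

```bash
python3 -c "
from h import *
p=cap('top','b1'); q=cap('scene','b2'); a=p['image'][150:270,240:400];b=q['image'][130:250,240:400]
cv2.imwrite('pics/b1z.png',cv2.resize(np.hstack([a,b])[:,:,::-1],None,fx=2.4,fy=2.4,interpolation=2))
plan((.522,-.042,.025,-66.5))"
```

```text
t 8.40 at [ 0.5254 -0.0434  0.1426] gap 0.0854 F [-0.1  1.  -0.2] J [-0.29  0.29  1.72  0.    1.13  0.87] phi -66.5
  -> (0.522, -0.042, 0.025, -66.5) shift [ 0.28 11.76 -0.28] rv [-0.1 -0.  -0.1] J6~ 62.0 rows>= 2
```

View pics/b1z.png

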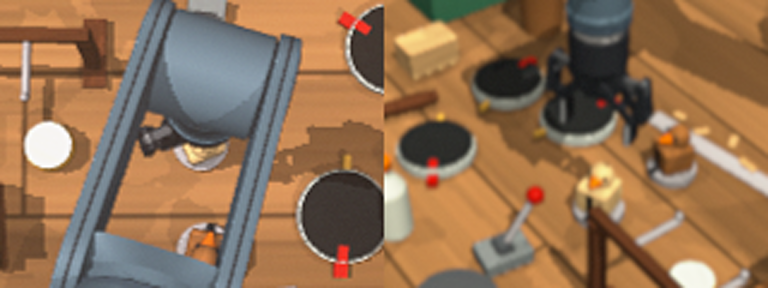

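Request:
{"method": "send_rows", "body": {
  "commands": "0.3 6 -0.3 0 0 0 100;0.3 11.7 -0.3 0 0 0 100;0.3 11.7 -0.3 0 0 0 100;0.3 11.7 -0.3 0 0 0 100"
}}

```text
time_s: 8.9
eef_pos: [0.5213, -0.0418, 0.0265]
orientation: [-0.145, 0.143, -0.692, 0.693]
force: [0.4, 0.9, 0.6]
finger_gap: 0.0853
```

```bash
python3 -c "
from h import *
plan((.522,-.042,.025,-66.5))"
```

```text
t 8.90 at [ 0.5213 -0.0418  0.0265] gap 0.0853 F [0.4 0.9 0.6] J [-0.29  0.44  1.84  0.    0.85  0.87] phi -66.5
  -> (0.522, -0.042, 0.025, -66.5) shift [-0.05  0.15  0.05] rv [-0.1 -0.  -0.1] J6~ 62.0 rows>= 1
```

Request:
{"method": "send_rows", "body": {
  "commands": "0 0 0 0 0 0 30;0 0 0 0 0 0 30;0 0 0 0 0 0 30;0 0 0 0 0 0 30;0 0 0 0 0 0 30;0 0 0 0 0 0 30"
}}

```text
time_s: 9.65
eef_pos: [0.5217, -0.0422, 0.0273]
orientation: [-0.146, 0.142, -0.691, 0.693]
force: [0.7, -0.8, 7.9]
finger_gap: 0.0488
```

Request:
{"method": "send_rows", "body": {
  "commands": "0 -3 0 0 0 0 30;0 -9 0 0 0 0 30;0 -9 0 0 0 0 30;0 -9 0 0 0 0 30"
}}

```text
time_s: 10.15
eef_pos: [0.5187, -0.0411, 0.1147]
orientation: [0.144, -0.144, 0.692, -0.692]
force: [-1.1, 0.9, -3.8]
finger_gap: 0.0492
```

```bash
python3 -c "
from h import *
plan((.6425,-.2927,.12,-33),(.6425,-.2927,.0475,-33))
q=cap('scene','b3'); p=cap('top');a=p['image'][130:250,280:440];b=q['image'][130:250,240:400]
cv2.imwrite('pics/b3z.png',cv2.resize(np.hstack([a,b])[:,:,::-1],None,fx=2.4,fy=2.4,interpolation=2))"
```

```text
t 10.15 at [ 0.5187 -0.0411  0.1147] gap 0.0492 F [-1.1  0.9 -3.8] J [-0.29  0.32  1.76  0.    1.06  0.87] phi -66.5
  -> (0.6425, -0.2927, 0.12, -33) shift [-1.33 -0.54 28.01] rv [  0.  -33.5   0. ] J6~ 9.0 rows>= 5
  -> (0.6425, -0.2927, 0.0475, -33) shift [-1.33  6.71 28.01] rv [  0.  -33.5   0. ] J6~ 9.0 rows>= 5
```

View pics/b3z.png

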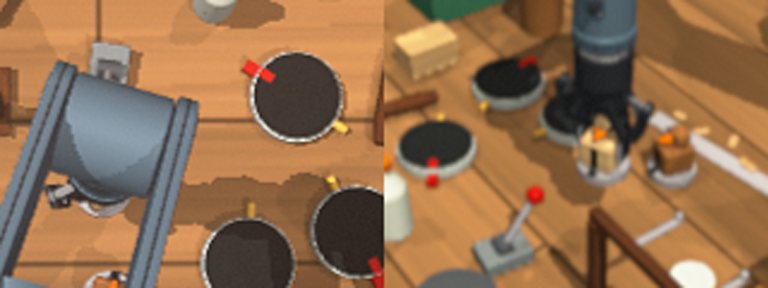

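Request:
{"method": "send_rows", "body": {
  "commands": "-0.3 -0.5 6 0 -7 0 30;-0.6 -0.5 12 0 -14 0 30;-0.8 -0.5 17 0 -22 0 30;-1.1 -0.5 23 0 -29 0 30;-1.3 -0.5 28 0 -33.5 0 30;-1.3 -0.5 28 0 -33.5 0 30;-1.3 -0.5 28 0 -33.5 0 30;-1.3 -0.5 28 0 -33.5 0 30"
}}

```text
time_s: 11.25
eef_pos: [0.6421, -0.2914, 0.1188]
orientation: [0.337, -0.338, 0.622, -0.621]
force: [0.2, 0.5, -3.6]
finger_gap: 0.0495
```

```bash
python3 -c "
from h import *
plan((.6425,-.2927,.06,-33),(.6425,-.2927,.047,-33))"
```

```text
t 11.25 at [ 0.6421 -0.2914  0.1188] gap 0.0495 F [ 0.2  0.5 -3.6] J [-0.58  0.62  1.26  0.    1.27 -0.01] phi -33.0
  -> (0.6425, -0.2927, 0.06, -33) shift [0.09 5.88 0.12] rv [ 0.2  0.  -0. ] J6~ 9.0 rows>= 1
  -> (0.6425, -0.2927, 0.047, -33) shift [0.09 7.18 0.12] rv [ 0.2  0.  -0. ] J6~ 9.0 rows>= 2
```

Request:
{"method": "send_rows", "body": {
  "commands": "0.1 3 0.1 0 0 0 30;0.1 6 0.1 0 0 0 30;0.1 6.6 0.1 0 0 0 30;0.1 7 0.1 0 0 0 30;0.1 7 0.1 0 0 0 30"
}}

```text
time_s: 11.88
eef_pos: [0.6438, -0.2944, 0.0511]
orientation: [-0.338, 0.337, -0.621, 0.622]
force: [0.1, -0.7, -2.8]
finger_gap: 0.049
```

```bash
python3 -c "
from h import *
plan((.6425,-.2927,.047,-33))
for n in ('scene','top'):
    p=cap(n,'pl1'+n)
a=[cv2.imread('pics/pl1%s.png'%n) for n in ('scene','top')]
cv2.imwrite('pics/pl1z.png',cv2.resize(np.hstack([a[0][130:250,210:370],a[1][110:230,340:500]]),None,fx=2.4,fy=2.4,interpolation=2))"
```

```text
t 11.88 at [ 0.6438 -0.2944  0.0511] gap 0.049 F [ 0.1 -0.7 -2.8] J [-0.59  0.68  1.32 -0.    1.14 -0.01] phi -33.0
  -> (0.6425, -0.2927, 0.047, -33) shift [-0.07  0.41 -0.21] rv [-0.1 -0.   0. ] J6~ 9.0 rows>= 1
```

View pics/pl1z.png

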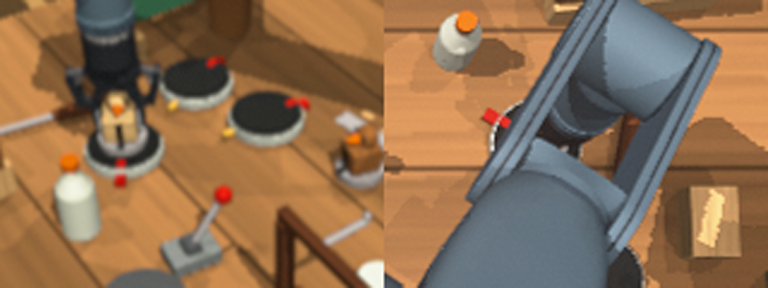

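Request:
{"method": "send_rows", "body": {
  "commands": "-0.1 0 -0.2 0 0 0 30;-0.1 0.2 -0.2 0 0 0 30;-0.1 0.4 -0.2 0 0 0 30;-0.1 0.4 -0.2 0 0 0 30"
}}

```text
time_s: 12.48
eef_pos: [0.6421, -0.2925, 0.0475]
orientation: [-0.337, 0.337, -0.621, 0.622]
force: [-3.7, 0.6, 4.5]
finger_gap: 0.0491
```

Request:
{"method": "send_rows", "body": {
  "commands": "0 0 0 0 0 0 100;0 0 0 0 0 0 100;0 0 0 0 0 0 100;0 0 0 0 0 0 100;0 -3 0 0 0 0 100;0 -9 0 0 0 0 100;0 -12 0 0 0 0 100;0 -12 0 0 0 0 100;0 -12 0 0 0 0 100"
}}

```text
time_s: 13.6
eef_pos: [0.6414, -0.292, 0.1646]
orientation: [0.337, -0.338, 0.622, -0.621]
force: [0.1, 0.5, -0.1]
finger_gap: 0.0857
```

```bash
python3 meas.py | grep -E 'bird|scene|top$';  python3 -c "
from h import *
plan((.3836,-.0475,.2,77),(.3836,-.0475,.14,77))"
```

```text
scene
 bird foot 0 0 0 body 
 bird foot [ 0.386  -0.0438] 0.0353 90 body (array([ 0.384 , -0.0456]), array([0.0519, 0.0516]), 76.5)
top
 bird foot 0 0 0 body 
 bird foot [ 0.3955 -0.0597] 0.0304 48 body (array([ 0.3997, -0.0634]), array([0.0394, 0.0154]), 47.9)
t 13.70 at [ 0.6411 -0.2918  0.1636] gap 0.0854 F [-0.3  0.6  0.3] J [-0.59  0.58  1.2  -0.    1.36 -0.01] phi -33.0
  -> (0.3836, -0.0475, 0.2, 77) shift [ -6.45  -3.51 -34.91] rv [ 1.0e-01 -1.1e+02 -2.0e-01] J6~ -84.0 rows>= 11
  -> (0.3836, -0.0475, 0.14, 77) shift [ -6.45   2.49 -34.89] rv [ 1.0e-01 -1.1e+02 -2.0e-01] J6~ -84.0 rows>= 11
```

Request:
{"method": "send_rows", "body": {
  "commands": "-0.6 -3.5 -3.5 0 -10 0 100;-1.3 -3.5 -7 0 -20 0 100;-2 -3.5 -11 0 -30 0 100;-2.6 -3.5 -14 0 -41 0 100;-3.2 -3.5 -18 0 -51 0 100;-4 -3.5 -22 0 -61 0 100;-4.6 -3.5 -25 0 -71 0 100;-5.3 -3.5 -29 0 -82 0 100;-6 -3.5 -33 0 -92 0 100;-6.4 -3.5 -35 0 -102 0 100"
}}

```text
time_s: 14.95
eef_pos: [0.3811, -0.0463, 0.1996]
orientation: [0.696, -0.695, 0.128, -0.126]
force: [-0.6, -1.1, -0.2]
finger_gap: 0.0852
```

```bash
python3 -c "
from h import *
plan((.3836,-.0475,.13,77))"
```

```text
t 14.95 at [ 0.3811 -0.0463  0.1996] gap 0.0852 F [-0.6 -1.1 -0.2] J [-0.41 -0.02  1.94  0.    1.23 -1.62] phi 69.3
  -> (0.3836, -0.0475, 0.13, 77) shift [ 0.3   6.96 -0.02] rv [-0.  -7.7 -0.2] J6~ -84.0 rows>= 2
```

Request:
{"method": "send_rows", "body": {
  "commands": "0.3 0 0 0 -7.7 0 100;0.3 6 0 0 -7.7 0 100;0.3 7 0 0 -7.7 0 100;0.3 7 0 0 -7.7 0 100;0.3 7 0 0 -7.7 0 100"
}}

```text
time_s: 15.58
eef_pos: [0.3874, -0.0496, 0.1321]
orientation: [-0.702, 0.703, -0.081, 0.083]
force: [0.1, 0.0, 0.6]
finger_gap: 0.0855
```

```bash
python3 -c "
from h import *
plan((.3836,-.0475,.025,77))
p=cap('top','b1'); q=cap('scene','b2'); a=p['image'][180:300,240:400];b=q['image'][110:230,280:440]
cv2.imwrite('pics/b5z.png',cv2.resize(np.hstack([a,b])[:,:,::-1],None,fx=2.4,fy=2.4,interpolation=2))
"
```

```text
t 15.57 at [ 0.3874 -0.0496  0.1321] gap 0.0855 F [0.1 0.  0.6] J [-0.41  0.07  2.03 -0.    1.03 -1.75] phi 76.7
  -> (0.3836, -0.0475, 0.025, 77) shift [-0.44 10.71  0.12] rv [ 0.  -0.3  0.1] J6~ -84.0 rows>= 2
```

View pics/b5z.png

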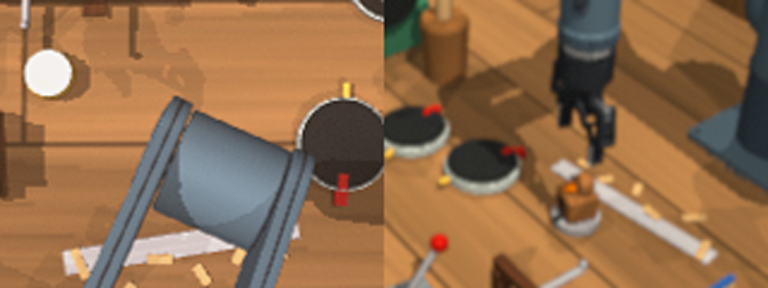

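Request:
{"method": "send_rows", "body": {
  "commands": "-0.4 5 0.1 0 0 0 100;-0.4 10 0.1 0 0 0 100;-0.4 10.6 0.1 0 0 0 100;-0.4 10.6 0.1 0 0 0 100;-0.4 10.6 0.1 0 0 0 100"
}}

```text
time_s: 16.3
eef_pos: [0.3843, -0.0479, 0.0266]
orientation: [-0.702, 0.703, -0.081, 0.083]
force: [-0.2, -0.2, 1.4]
finger_gap: 0.0854
```

Request:
{"method": "send_rows", "body": {
  "commands": "0 0 0 0 0 0 30;0 0 0 0 0 0 30;0 0 0 0 0 0 30;0 0 0 0 0 0 30;0 0 0 0 0 0 30;0 0 0 0 0 0 30"
}}

```text
time_s: 17.05
eef_pos: [0.3834, -0.0477, 0.0259]
orientation: [-0.702, 0.703, -0.081, 0.083]
force: [-2.0, -1.4, 10.8]
finger_gap: 0.0492
```

Request:
{"method": "send_rows", "body": {
  "commands": "0 -3 0 0 0 0 30;0 -9 0 0 0 0 30;0 -9 0 0 0 0 30;0 -9 0 0 0 0 30"
}}

```text
time_s: 17.55
eef_pos: [0.382, -0.0469, 0.1145]
orientation: [0.702, -0.702, 0.082, -0.082]
force: [-0.7, 1.0, -3.0]
finger_gap: 0.0498
```

```bash
python3 -c "
from h import *
plan((.4264,-.2258,.12,-95.5))"; python3 - <<'E'
from h import *
r=[]
for n in ('scene','top'):
    p=cap(n)
    r.append(ortho(p,.08,.5825,.7025,-.3527,-.2327,.0005)); r.append(ortho(p,.02,.3664,.4864,-.2858,-.1658,.0005))
cv2.imwrite('pics/o2.png',np.hstack(r)[:,:960][:, :].copy() if 0 else cv2.resize(np.hstack(r),(800,200)))
p=cap('top'); w=cloud(p).reshape(-1,3); q=w[np.hypot(w[:,0]-.6425,w[:,1]+.2927)<.05]
b=q[(q[:,2]>.055)&(q[:,2]<.082)]; print('body',cv2.minAreaRect(b[:,:2].astype(np.float32)),len(b))
a=q[(q[:,2]>.03)&(q[:,2]<.04)]; print('foot',cv2.minEnclosingCircle(a[:,:2].astype(np.float32)))
E
```

```text
t 17.55 at [ 0.382  -0.0469  0.1145] gap 0.0498 F [-0.7  1.  -3. ] J [-0.41  0.09  2.07  0.    0.99 -1.75] phi 76.7
  -> (0.4264, -0.2258, 0.12, -95.5) shift [  8.44  -0.56 -16.39] rv [  0.  172.2  -0. ] J6~ 68.0 rows>= 17
body ((0.6401780247688293, -0.2913365662097931), (0.05078898370265961, 0.049935318529605865), 57.373207092285156) 162
foot ((0.6406680941581726, -0.2914162278175354), 0.03599226847290993)
```

View pics/o2.png

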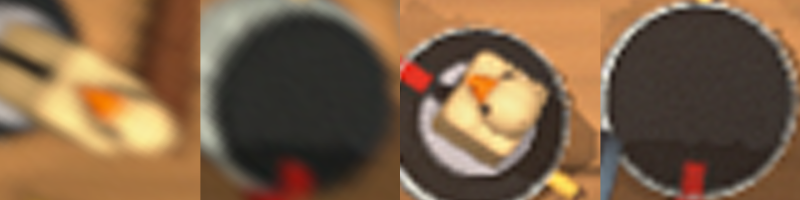

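Request:
{"method": "send_rows", "body": {
  "commands": "0.8 -0.5 -1.6 0 10 0 30;1.6 -0.5 -3.2 0 20 0 30;2.4 -0.5 -4.8 0 30 0 30;3.2 -0.5 -6.4 0 40 0 30;4 -0.5 -8 0 50 0 30;4.8 -0.5 -9.6 0 60 0 30;5.6 -0.5 -11 0 70 0 30;6.4 -0.5 -13 0 80 0 30;7.2 -0.5 -14.5 0 90 0 30;8.4 -0.5 -16.4 0 100 0 30"
}}

```text
time_s: 18.95
eef_pos: [0.4256, -0.2258, 0.118]
orientation: [0.386, -0.387, 0.593, -0.591]
force: [0.4, -1.0, -3.1]
finger_gap: 0.0491
```

```bash
python3 -c "
from h import *
plan((.4264,-.2258,.12,-95.3))"
```

```text
t 18.95 at [ 0.4256 -0.2258  0.118 ] gap 0.0491 F [ 0.4 -1.  -3.1] J [-0.72  0.25  1.85  0.    1.05 -0.31] phi -23.7
  -> (0.4264, -0.2258, 0.12, -95.3) shift [-0.03 -0.2   0.07] rv [ 0.2 71.6  0.1] J6~ 67.0 rows>= 7
```

Request:
{"method": "send_rows", "body": {
  "commands": "0 -0.2 0.1 0 10 0 30;0 -0.2 0.1 0 20 0 30;0 -0.2 0.1 0 30 0 30;0 -0.2 0.1 0 40 0 30;0 -0.2 0.1 0 50 0 30;0 -0.2 0.1 0 60 0 30;0 -0.2 0.1 0 70 0 30;0 -0.2 0.1 0 71.6 0 30;0 -0.2 0.1 0 71.6 0 30;0 -0.2 0.1 0 71.6 0 30"
}}

```text
time_s: 20.2
eef_pos: [0.4273, -0.2264, 0.1215]
orientation: [-0.03, 0.03, 0.707, -0.706]
force: [0.4, 0.0, -3.7]
finger_gap: 0.0492
```

```bash
python3 -c "
from h import *
plan((.4264,-.2258,.051,-95.3))"
```

```text
t 20.20 at [ 0.4273 -0.2264  0.1215] gap 0.0492 F [ 0.4  0.  -3.7] J [-0.72  0.25  1.84  0.    1.05  0.94] phi -94.8
  -> (0.4264, -0.2258, 0.051, -95.3) shift [ 0.09  7.05 -0.05] rv [0.  0.5 0. ] J6~ 67.0 rows>= 2
```

Request:
{"method": "send_rows", "body": {
  "commands": "0.1 3 0 0 0.5 0 30;0.1 6 0 0 0.5 0 30;0.1 7 0 0 0.5 0 30;0.1 7 0 0 0.5 0 30"
}}

```text
time_s: 20.7
eef_pos: [0.4263, -0.2263, 0.0516]
orientation: [-0.034, 0.033, 0.707, -0.706]
force: [-0.1, 0.1, -2.3]
finger_gap: 0.0493
```

```bash
python3 -c "
from h import *
plan((.4264,-.2258,.0465,-95.3))"
```

```text
t 20.70 at [ 0.4263 -0.2263  0.0516] gap 0.0493 F [-0.1  0.1 -2.3] J [-0.72  0.35  1.92 -0.    0.88  0.95] phi -95.4
  -> (0.4264, -0.2258, 0.0465, -95.3) shift [-0.01  0.51 -0.05] rv [ 0.  -0.1  0.1] J6~ 67.0 rows>= 1
```

Request:
{"method": "send_rows", "body": {
  "commands": "0 0.2 0 0 0 0 30;0 0.4 0 0 0 0 30;0 0.5 0 0 0 0 30;0 0.5 0 0 0 0 30"
}}

```text
time_s: 21.2
eef_pos: [0.4265, -0.2265, 0.047]
orientation: [0.033, -0.034, -0.706, 0.706]
force: [-0.6, 0.6, -2.0]
finger_gap: 0.0489
```

Request:
{"method": "send_rows", "body": {
  "commands": "0 0.1 0 0 0 0 30;0 0.2 0 0 0 0 30;0 0.2 0 0 0 0 30"
}}

```text
time_s: 21.58
eef_pos: [0.4267, -0.2266, 0.0459]
orientation: [0.033, -0.034, -0.706, 0.706]
force: [-2.0, 0.4, 9.3]
finger_gap: 0.0493
```

Request:
{"method": "send_rows", "body": {
  "commands": "0 0 0 0 0 0 100;0 0 0 0 0 0 100;0 0 0 0 0 0 100;0 0 0 0 0 0 100;0 -3 0 0 0 0 100;0 -9 0 0 0 0 100;0 -15 0 0 0 0 100;0 -18 0 0 0 0 47;0 -18 0 0 0 0 47;0 -18 0 0 0 0 47"
}}

```text
time_s: 22.82
eef_pos: [0.4259, -0.226, 0.2238]
orientation: [-0.034, 0.033, 0.707, -0.706]
force: [-0.2, 0.3, -0.9]
finger_gap: 0.0401
```

```bash
python3 -c "
from h import *
plan((.4228,.244,.24,-86.3),(.4228,.244,.14,-86.3))"
```

```text
t 22.82 at [ 0.4259 -0.226   0.2238] gap 0.0401 F [-0.2  0.3 -0.9] J [-0.72  0.14  1.7   0.    1.3   0.95] phi -95.4
  -> (0.4228, 0.244, 0.24, -86.3) shift [  4.76  -1.57 -46.76] rv [ 0.1 -9.1  0.1] J6~ 116.0 rows>= 8
  -> (0.4228, 0.244, 0.14, -86.3) shift [  4.75   8.43 -46.75] rv [ 0.1 -9.1  0.1] J6~ 116.0 rows>= 8
```

Request:
{"method": "send_rows", "body": {
  "commands": "0.5 -1.6 -6 0 -1 0 47;1 -1.6 -12 0 -2 0 47;2 -1.6 -18 0 -4 0 47;2.5 -1.6 -24 0 -5 0 47;3 -1.6 -30 0 -6 0 47;4 -1.6 -36 0 -8 0 47;4.5 -1.6 -42 0 -9 0 47;4.8 -1.6 -46.8 0 -9.1 0 47;4.8 -1.6 -46.8 0 -9.1 0 47;4.8 -1.6 -46.8 0 -9.1 0 47"
}}

```text
time_s: 24.08
eef_pos: [0.4221, 0.2435, 0.2392]
orientation: [-0.022, 0.024, -0.706, 0.707]
force: [0.1, 0.8, -1.0]
finger_gap: 0.0398
```

```bash
python3 - <<'E'
from h import *
plan((.4228,.244,.14,-86.3))
r=[]
p=cap('top','bt'); w=cloud(p).reshape(-1,3)
for cx,cy in ((.6425,-.2927),(.4264,-.2258)):
    q=w[np.hypot(w[:,0]-cx,w[:,1]-cy)<.05]
    b=q[(q[:,2]>.055)&(q[:,2]<.082)]; print('body',cv2.minAreaRect(b[:,:2].astype(np.float32)),len(b))
    a=q[(q[:,2]>.03)&(q[:,2]<.04)]; print('foot',cv2.minEnclosingCircle(a[:,:2].astype(np.float32)))
    r.append(ortho(p,.08,cx-.07,cx+.07,cy-.07,cy+.07,.0005))
cv2.imwrite('pics/o3.png',np.hstack(r))
E
```

```text
t 24.07 at [0.4221 0.2435 0.2392] gap 0.0398 F [ 0.1  0.8 -1. ] J [ 0.29  0.14  1.66 -0.    1.34  1.8 ] phi -86.3
  -> (0.4228, 0.244, 0.14, -86.3) shift [-0.1   9.92 -0.06] rv [-0.1  0.   0.2] J6~ 116.0 rows>= 2
body ((0.6406939625740051, -0.29160958528518677), (0.05066698044538498, 0.05121549218893051), 57.7838020324707) 167
foot ((0.6395459771156311, -0.2908271849155426), 0.03546437248587608)
body ((0.4267878532409668, -0.22460125386714935), (0.05072453245520592, 0.04973335191607475), 84.49382781982422) 161
foot ((0.42656949162483215, -0.22395800054073334), 0.03547530621290207)
```

View pics/o3.png

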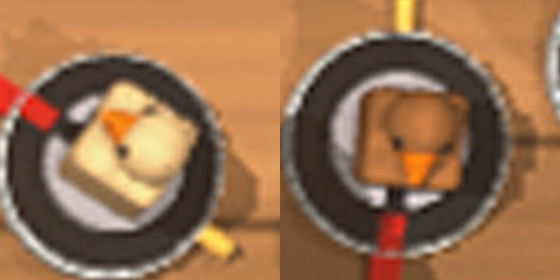

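Request:
{"method": "send_rows", "body": {
  "commands": "-0.1 5 0 0 0 0 47;-0.1 9.9 0 0 0 0 47;-0.1 9.9 0 0 0 0 47;-0.1 9.9 0 0 0 0 47"
}}

```text
time_s: 24.62
eef_pos: [0.4252, 0.2435, 0.1433]
orientation: [0.023, -0.021, 0.707, -0.707]
force: [0.1, -0.0, 0.6]
finger_gap: 0.0401
```

```bash
python3 - <<'E'
from h import *
plan((.4228,.244,.103,-86.3))
q=cap('scene'); p=cap('top'); a=p['image'][200:300,150:280];b=q['image'][200:300,360:490]
cv2.imwrite('pics/g1z.png',cv2.resize(np.hstack([a,b])[:,:,::-1],None,fx=3,fy=3,interpolation=2))
E
```

```text
t 24.62 at [0.4252 0.2435 0.1433] gap 0.0401 F [ 0.1 -0.   0.6] J [ 0.29  0.23  1.8  -0.    1.11  1.8 ] phi -86.4
  -> (0.4228, 0.244, 0.103, -86.3) shift [ 0.24  4.03 -0.06] rv [ 0.  -0.1 -0.1] J6~ 116.0 rows>= 1
```

View pics/g1z.png

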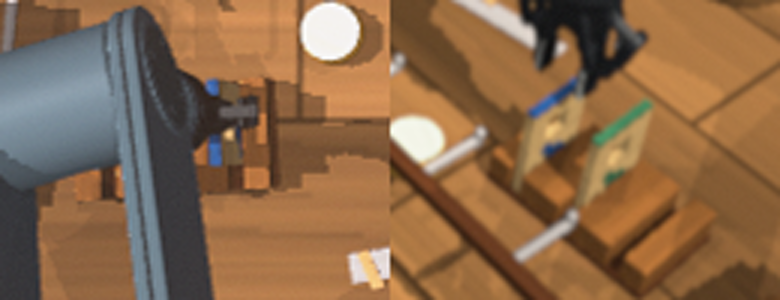

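Request:
{"method": "send_rows", "body": {
  "commands": "0.2 2 0 0 0 0 47;0.2 4 0 0 0 0 47;0.2 4 0 0 0 0 47;0.2 4 0 0 0 0 47;0.2 4 0 0 0 0 0;0.2 4 0 0 0 0 0;0.2 4 0 0 0 0 0;0.2 4 0 0 0 0 0;0.2 4 0 0 0 0 0"
}}

```text
time_s: 25.85
eef_pos: [0.4228, 0.2441, 0.1029]
orientation: [0.023, -0.022, 0.707, -0.707]
force: [-0.2, 1.2, 6.9]
finger_gap: 0.0086
```

```bash
python3 - <<'E'
from h import *
plan((.4228,.244,.103,-86.3))
q=cap('scene'); b=q['image'][180:280,360:490]
cv2.imwrite('pics/g2z.png',cv2.resize(b[:,:,::-1],None,fx=4,fy=4,interpolation=2))
E
```

```text
t 25.85 at [0.4228 0.2441 0.1029] gap 0.0086 F [-0.2  1.2  6.9] J [ 0.29  0.28  1.86 -0.    1.01  1.8 ] phi -86.3
  -> (0.4228, 0.244, 0.103, -86.3) shift [ 0.   -0.01  0.01] rv [ 0.  -0.  -0.1] J6~ 116.0 rows>= 1
```

View pics/g2z.png

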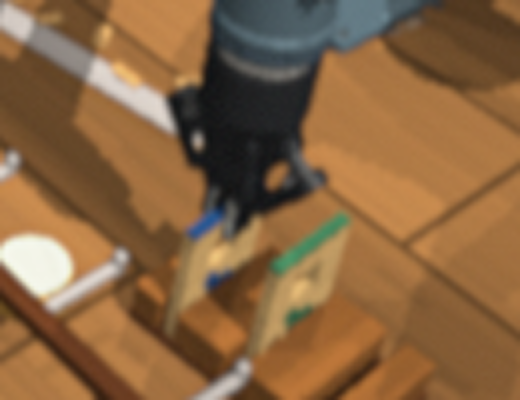

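Request:
{"method": "send_rows", "body": {
  "commands": "0 -3 0 0 0 0 0;0 -9 0 0 0 0 0;0 -15.5 0 0 0 0 0;0 -15.5 0 0 0 0 0;0 -15.5 0 0 0 0 0"
}}

```text
time_s: 26.52
eef_pos: [0.4215, 0.2439, 0.2564]
orientation: [-0.022, 0.023, -0.707, 0.707]
force: [0.1, 0.1, -0.9]
finger_gap: 0.0085
```

```bash
python3 - <<'E'
from h import *
plan((.50,.2665,.25,-0.4),(.50,.2665,.192,-.4))
q=cap('scene'); b=q['image'][160:280,350:490]
cv2.imwrite('pics/g3z.png',cv2.resize(b[:,:,::-1],None,fx=4,fy=4,interpolation=2))
E
```

```text
t 26.52 at [0.4215 0.2439 0.2564] gap 0.0085 F [ 0.1  0.1 -0.9] J [0.29 0.13 1.64 0.   1.38 1.8 ] phi -86.3
  -> (0.5, 0.2665, 0.25, -0.4) shift [-7.98  0.64 -1.76] rv [  0.  -85.9   0. ] J6~ 28.0 rows>= 9
  -> (0.5, 0.2665, 0.192, -0.4) shift [-7.98  6.44 -1.76] rv [  0.  -85.9   0. ] J6~ 28.0 rows>= 9
```

View pics/g3z.png

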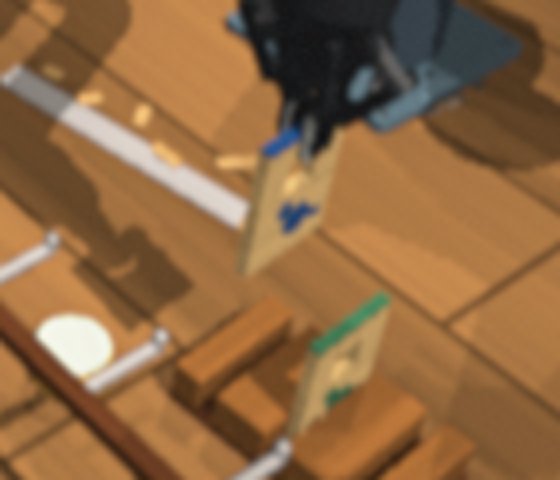

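Request:
{"method": "send_rows", "body": {
  "commands": "-1 0.6 -0.2 0 -10 0 0;-2 0.6 -0.4 0 -20 0 0;-3 0.6 -0.6 0 -30 0 0;-4 0.6 -0.8 0 -40 0 0;-5 0.6 -1 0 -50 0 0;-6 0.6 -1.3 0 -60 0 0;-7 0.6 -1.6 0 -70 0 0;-8 0.6 -1.8 0 -80 0 0;-8 0.6 -1.8 0 -86 0 0;-8 0.6 -1.8 0 -86 0 0"
}}

```text
time_s: 27.82
eef_pos: [0.4997, 0.2667, 0.2483]
orientation: [0.497, -0.5, 0.503, -0.501]
force: [-0.5, 0.8, -1.1]
finger_gap: 0.0089
```

```bash
python3 - <<'E'
from h import *
plan((.50,.2665,.192,-0.4))
E
```

```text
t 27.82 at [0.4997 0.2667 0.2483] gap 0.0089 F [-0.5  0.8 -1.1] J [0.29 0.28 1.46 0.   1.4  0.3 ] phi -0.4
  -> (0.5, 0.2665, 0.192, -0.4) shift [0.01 5.63 0.06] rv [0.3 0.  0.1] J6~ 28.0 rows>= 1
```

Request:
{"method": "send_rows", "body": {
  "commands": "0 3 0 0 0 0 0;0 5.6 0 0 0 0 0;0 5.6 0 0 0 0 0;0 5.6 0 0 0 0 0"
}}

```text
time_s: 28.32
eef_pos: [0.5009, 0.2671, 0.1952]
orientation: [-0.498, 0.498, -0.502, 0.502]
force: [0.1, -0.2, -0.6]
finger_gap: 0.0086
```

```bash
python3 - <<'E'
from h import *
plan((.590,.2665,.192,-0.4))
q=cap('scene','g4'); p=cap('top'); w=cloud(q).reshape(-1,3)
s=w[(abs(w[:,0]-.5)<.03)&(abs(w[:,1]-.2665)<.06)&(w[:,2]>.08)&(w[:,2]<.18)]
print(s.min(0),s.max(0),len(s))
b=q['image'][160:280,350:490]; a=p['image'][140:260,150:290]
cv2.imwrite('pics/g4z.png',cv2.resize(np.hstack([b,a])[:,:,::-1],None,fx=2.8,fy=2.8,interpolation=2))
E
```

```text
t 28.32 at [0.5009 0.2671 0.1952] gap 0.0086 F [ 0.1 -0.2 -0.6] J [0.29 0.32 1.55 0.   1.28 0.3 ] phi -0.4
  -> (0.59, 0.2665, 0.192, -0.4) shift [-0.    0.32  8.91] rv [-0.  0. -0.] J6~ 25.0 rows>= 2
[0.49449815 0.22965414 0.09683079] [0.50883139 0.31053746 0.1798704 ] 509
```

View pics/g4z.png

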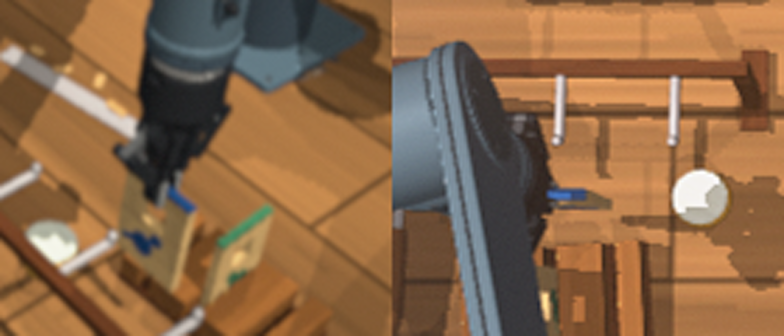

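Request:
{"method": "send_rows", "body": {
  "commands": "0 0.3 3 0 0 0 0;0 0.3 5 0 0 0 0;0 0.3 7 0 0 0 0;0 0.3 8.9 0 0 0 0;0 0.3 8.9 0 0 0 0;0 0.3 8.9 0 0 0 0"
}}

```text
time_s: 29.18
eef_pos: [0.5892, 0.2666, 0.1923]
orientation: [0.499, -0.498, 0.502, -0.501]
force: [-1.3, 0.3, -1.0]
finger_gap: 0.0087
```

```bash
python3 - <<'E'
from h import *
plan((.590,.2665,.178,-0.4))
q=cap('scene','g5'); 
b=q['image'][190:310,330:470]
cv2.imwrite('pics/g5z.png',cv2.resize(b[:,:,::-1],None,fx=4,fy=4,interpolation=2))
E
```

```text
t 29.18 at [0.5892 0.2666 0.1923] gap 0.0087 F [-1.3  0.3 -1. ] J [0.25 0.46 1.34 0.   1.34 0.26] phi -0.3
  -> (0.59, 0.2665, 0.178, -0.4) shift [0.01 1.43 0.08] rv [ 0.   0.1 -0. ] J6~ 25.0 rows>= 1
```

View pics/g5z.png

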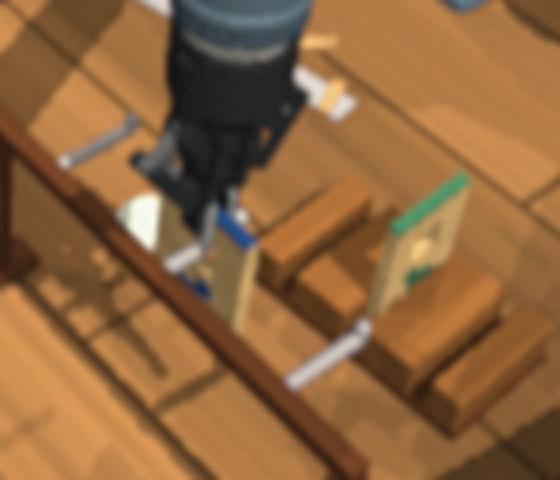

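Peg passes through the hole with no contact force. Lower gently until it rests.

Request:
{"method": "send_rows", "body": {
  "commands": "0 0.5 0.1 0 0 0 0;0 0.9 0.1 0 0 0 0;0 1.2 0.1 0 0 0 0;0 1.3 0.1 0 0 0 0;0 1.3 0.1 0 0 0 0"
}}

```text
time_s: 29.85
eef_pos: [0.5906, 0.2665, 0.1787]
orientation: [0.498, -0.499, 0.501, -0.501]
force: [0.2, 1.4, -1.6]
finger_gap: 0.0084
```

Request:
{"method": "send_rows", "body": {
  "commands": "0 0.1 0 0 0 0 0;0 0.1 0 0 0 0 0"
}}

```text
time_s: 30.1
eef_pos: [0.5908, 0.2665, 0.1779]
orientation: [-0.499, 0.498, -0.501, 0.502]
force: [0.5, 0.4, -0.8]
finger_gap: 0.009
```

Request:
{"method": "send_rows", "body": {
  "commands": "0 0 0 0 0 0 28;0 0 0 0 0 0 28;0 0 0 0 0 0 28;0 0 0 0 0 0 28"
}}

```text
time_s: 30.6
eef_pos: [0.5907, 0.2665, 0.1779]
orientation: [-0.499, 0.499, -0.501, 0.501]
force: [-0.3, -0.3, 0.0]
finger_gap: 0.0238
```

```bash
python3 - <<'E'
from h import *
obs()
q=cap('scene','g6'); 
b=q['image'][190:310,330:470]
cv2.imwrite('pics/g6z.png',cv2.resize(b[:,:,::-1],None,fx=4,fy=4,interpolation=2))
E
```

```text
t 30.6 pos [0.5907 0.2665 0.1779] q [-0.4986  0.4985 -0.5014  0.5015] F [-0.3 -0.3  0. ] gap 0.0238
J [0.252 0.469 1.358 0.    1.314 0.258]
```

View pics/g6z.png

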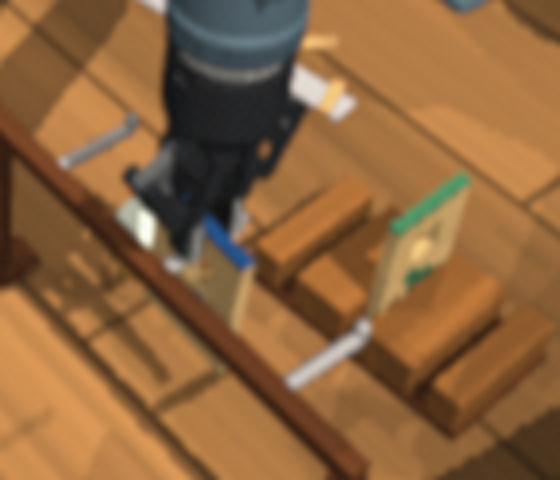

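Released and hanging. Rise slowly, then look.

Request:
{"method": "send_rows", "body": {
  "commands": "0 -1 0 0 0 0 28;0 -2 0 0 0 0 28;0 -4 0 0 0 0 28;0 -8 0 0 0 0 47;0 -8 -5 0 0 0 47;0 -8 -11 0 0 0 47;0 -8 -11 0 0 0 47;0 -8 -11 0 0 0 47"
}}

```text
time_s: 31.65
eef_pos: [0.4813, 0.2674, 0.2593]
orientation: [-0.5, 0.498, -0.501, 0.502]
force: [0.9, -0.3, 0.6]
finger_gap: 0.0399
```

```bash
python3 - <<'E'
from h import *
plan((.4005,.3045,.24,-86),(.4005,.3045,.14,-86))
q=cap('scene','g7'); w=cloud(q).reshape(-1,3)
s=w[(abs(w[:,0]-.59)<.03)&(abs(w[:,1]-.2665)<.06)&(w[:,2]>.186)]; print('blue top',s.mean(0),s.min(0),s.max(0),len(s))
s=w[(abs(w[:,0]-.4)<.05)&(abs(w[:,1]-.3045)<.02)&(w[:,2]>.115)]; print('green top',s.mean(0),s.min(0),s.max(0))
b=q['image'][190:310,330:470]
cv2.imwrite('pics/g7z.png',cv2.resize(b[:,:,::-1],None,fx=4,fy=4,interpolation=2))
E
```

```text
t 31.65 at [0.4813 0.2674 0.2593] gap 0.0399 F [ 0.9 -0.3  0.6] J [ 0.3   0.24  1.49 -0.    1.41  0.31] phi -0.3
  -> (0.4005, 0.3045, 0.24, -86) shift [-3.66  1.91 -8.11] rv [-0.1 85.7 -0.2] J6~ 123.0 rows>= 9
  -> (0.4005, 0.3045, 0.14, -86) shift [-3.66 11.91 -8.14] rv [-0.1 85.7 -0.2] J6~ 123.0 rows>= 9
blue top [0.59253933 0.27257754 0.19535394] [0.58468077 0.23077882 0.18652205] [0.59806917 0.31207711 0.20192623] 172
green top [0.40200407 0.30495862 0.57407289] [0.35053066 0.28464065 0.11506993] [0.44989493 0.32439218 0.67727987]
```

View pics/g7z.png

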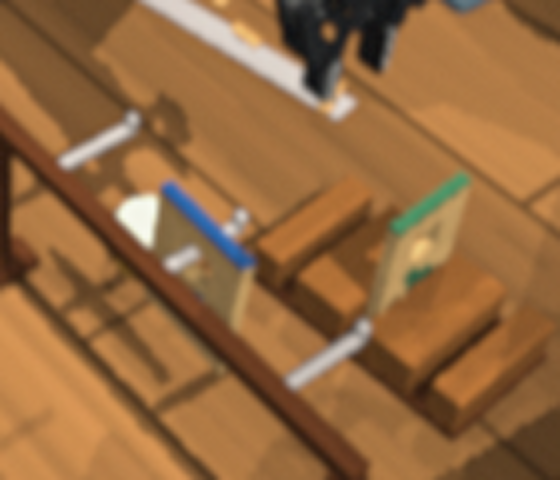

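Request:
{"method": "send_rows", "body": {
  "commands": "-0.4 1.5 -1 0 10 0 47;-0.8 1.5 -2 0 20 0 47;-1.2 1.5 -3 0 30 0 47;-1.6 1.5 -4 0 40 0 47;-2 1.5 -5 0 50 0 47;-2.4 1.5 -6 0 60 0 47;-3 1.5 -7 0 70 0 47;-3.7 1.9 -8.1 0 80 0 47;-3.7 1.9 -8.1 0 85.7 0 47;-3.7 1.9 -8.1 0 85.7 0 47"
}}

```text
time_s: 32.95
eef_pos: [0.4013, 0.3049, 0.239]
orientation: [0.025, -0.024, 0.707, -0.707]
force: [0.5, 0.3, -0.4]
finger_gap: 0.04
```

```bash
python3 - <<'E'
from h import *
plan((.401,.3045,.14,-86),(.401,.3045,.103,-86))
E
```

```text
t 32.95 at [0.4013 0.3049 0.239 ] gap 0.04 F [ 0.5  0.3 -0.4] J [ 0.43  0.17  1.63 -0.    1.34  1.93] phi -86.0
  -> (0.401, 0.3045, 0.14, -86) shift [0.04 9.9  0.04] rv [ 0. -0. -0.] J6~ 123.0 rows>= 2
  -> (0.401, 0.3045, 0.103, -86) shift [ 0.04 13.6   0.04] rv [ 0. -0. -0.] J6~ 123.0 rows>= 3
```

Request:
{"method": "send_rows", "body": {
  "commands": "0 5 0 0 0 0 47;0 10 0 0 0 0 47;0 10 0 0 0 0 47;0 10 0 0 0 0 47"
}}

```text
time_s: 33.45
eef_pos: [0.4015, 0.3051, 0.1404]
orientation: [0.025, -0.024, 0.707, -0.706]
force: [0.2, -0.5, 0.2]
finger_gap: 0.0404
```

```bash
python3 - <<'E'
from h import *
plan((.401,.3045,.103,-86))
q=cap('scene'); 
b=q['image'][190:310,350:490]
cv2.imwrite('pics/g8z.png',cv2.resize(b[:,:,::-1],None,fx=4,fy=4,interpolation=2))
E
```

```text
t 33.45 at [0.4015 0.3051 0.1404] gap 0.0404 F [ 0.2 -0.5  0.2] J [ 0.43  0.26  1.77 -0.    1.11  1.93] phi -86.0
  -> (0.401, 0.3045, 0.103, -86) shift [0.06 3.74 0.06] rv [ 0.   0.  -0.1] J6~ 123.0 rows>= 1
```

View pics/g8z.png

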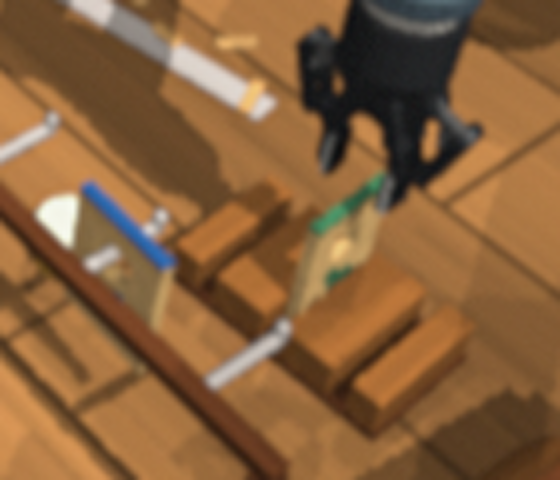

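Request:
{"method": "send_rows", "body": {
  "commands": "0.1 2 0.1 0 0 0 47;0.1 3.7 0.1 0 0 0 47;0.1 3.7 0.1 0 0 0 47;0.1 3.7 0.1 0 0 0 47;0.1 3.7 0.1 0 0 0 0;0.1 3.7 0.1 0 0 0 0;0.1 3.7 0.1 0 0 0 0;0.1 3.7 0.1 0 0 0 0;0.1 3.7 0.1 0 0 0 0"
}}

```text
time_s: 34.62
eef_pos: [0.3997, 0.3038, 0.1029]
orientation: [0.025, -0.024, 0.707, -0.706]
force: [-0.3, -1.8, 5.5]
finger_gap: 0.0087
```

Request:
{"method": "send_rows", "body": {
  "commands": "0 -3 0 0 0 0 0;0 -9 0 0 0 0 0;0 -15.5 0 0 0 0 0;0 -15.5 0 0 0 0 0;0 -15.5 0 0 0 0 0"
}}

```text
time_s: 35.25
eef_pos: [0.3985, 0.3034, 0.2564]
orientation: [-0.024, 0.025, -0.707, 0.707]
force: [-0.7, -1.0, -1.7]
finger_gap: 0.0089
```

```bash
python3 - <<'E'
from h import *
plan((.49,.376,.25,-0.4))
q=cap('scene'); 
b=q['image'][160:280,350:490]
cv2.imwrite('pics/g9z.png',cv2.resize(b[:,:,::-1],None,fx=4,fy=4,interpolation=2))
E
```

```text
t 35.25 at [0.3985 0.3034 0.2564] gap 0.0089 F [-0.7 -1.  -1.7] J [0.43 0.15 1.61 0.   1.38 1.93] phi -86.0
  -> (0.49, 0.376, 0.25, -0.4) shift [-9.63  0.64 -6.61] rv [  0.  -85.6   0. ] J6~ 38.0 rows>= 9
```

View pics/g9z.png

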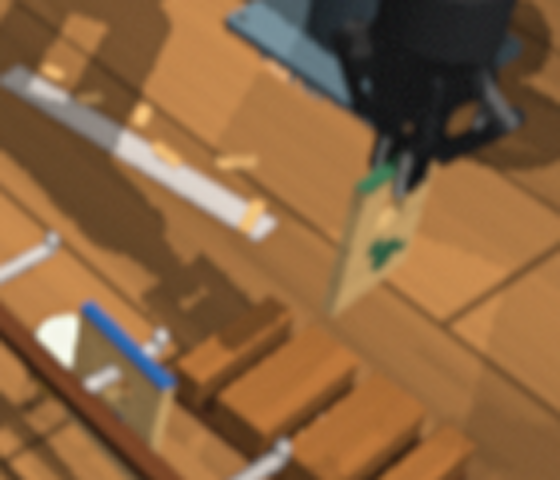

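Request:
{"method": "send_rows", "body": {
  "commands": "-1 0.6 -0.7 0 -10 0 0;-2 0.6 -1.4 0 -20 0 0;-3 0.6 -2 0 -30 0 0;-4 0.6 -2.8 0 -40 0 0;-5 0.6 -3.5 0 -50 0 0;-6 0.6 -4.2 0 -60 0 0;-7 0.6 -5 0 -70 0 0;-8 0.6 -5.8 0 -80 0 0;-9.6 0.6 -6.6 0 -85.6 0 0;-9.6 0.6 -6.6 0 -85.6 0 0"
}}

```text
time_s: 36.55
eef_pos: [0.4898, 0.3758, 0.2478]
orientation: [0.496, -0.5, 0.503, -0.502]
force: [0.5, -0.1, -0.8]
finger_gap: 0.0086
```

```bash
python3 - <<'E'
from h import *
plan((.50,.375,.192,-0.4))
E
```

```text
t 36.55 at [0.4898 0.3758 0.2478] gap 0.0086 F [ 0.5 -0.1 -0.8] J [0.47 0.37 1.33 0.   1.44 0.48] phi -0.5
  -> (0.5, 0.375, 0.192, -0.4) shift [0.06 5.57 1.04] rv [ 0.2 -0.1  0.1] J6~ 37.0 rows>= 1
```

Request:
{"method": "send_rows", "body": {
  "commands": "0 3 1 0 0 0 0;0 5.6 1 0 0 0 0;0 5.6 1 0 0 0 0;0 5.6 1 0 0 0 0"
}}

```text
time_s: 37.05
eef_pos: [0.5, 0.3759, 0.1952]
orientation: [0.498, -0.498, 0.502, -0.502]
force: [0.1, 0.2, -0.3]
finger_gap: 0.0087
```

```bash
python3 - <<'E'
from h import *
plan((.590,.375,.192,-0.4))
q=cap('scene','g4'); w=cloud(q).reshape(-1,3)
s=w[(abs(w[:,0]-.5)<.03)&(abs(w[:,1]-.375)<.06)&(w[:,2]>.08)&(w[:,2]<.18)]
print(s.min(0),s.max(0),len(s))
b=q['image'][160:310,350:490]
cv2.imwrite('pics/g10z.png',cv2.resize(b[:,:,::-1],None,fx=4,fy=4,interpolation=2))
E
```

```text
t 37.05 at [0.5    0.3759 0.1952] gap 0.0087 F [ 0.1  0.2 -0.3] J [0.47 0.42 1.4  0.   1.33 0.47] phi -0.5
  -> (0.59, 0.375, 0.192, -0.4) shift [0.01 0.32 9.  ] rv [ 0.  -0.1  0. ] J6~ 33.0 rows>= 2
[0.49356894 0.33767685 0.09902809] [0.50812302 0.41949498 0.17988045] 587
```

View pics/g10z.png

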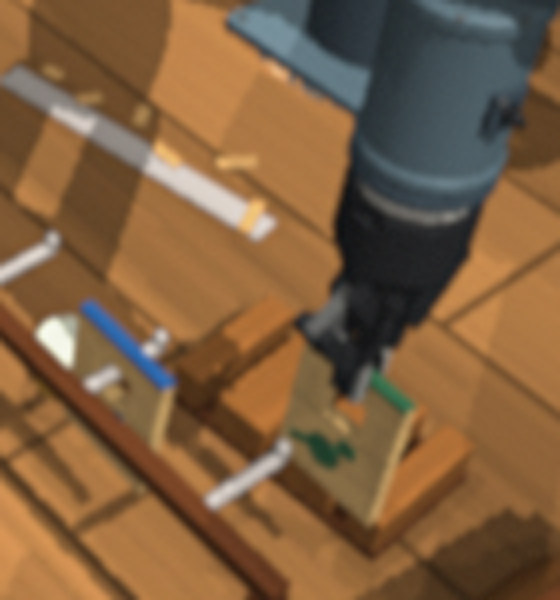

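Request:
{"method": "send_rows", "body": {
  "commands": "0 0.3 3 0 0 0 0;0 0.3 5 0 0 0 0;0 0.3 7 0 0 0 0;0 0.3 9 0 0 0 0;0 0.3 9 0 0 0 0;0 0.3 9 0 0 0 0"
}}

```text
time_s: 37.85
eef_pos: [0.5896, 0.3754, 0.1925]
orientation: [0.498, -0.498, 0.502, -0.502]
force: [-0.1, -0.0, -0.2]
finger_gap: 0.0083
```

```bash
python3 - <<'E'
from h import *
plan((.590,.375,.178,-0.4))
q=cap('scene','g5'); 
b=q['image'][190:340,340:480]
cv2.imwrite('pics/g11z.png',cv2.resize(b[:,:,::-1],None,fx=4,fy=4,interpolation=2))
E
```

```text
t 37.85 at [0.5896 0.3754 0.1925] gap 0.0083 F [-0.1 -0.  -0.2] J [0.41 0.55 1.19 0.   1.4  0.42] phi -0.4
  -> (0.59, 0.375, 0.178, -0.4) shift [0.04 1.45 0.04] rv [-0. -0. -0.] J6~ 33.0 rows>= 1
```

View pics/g11z.png

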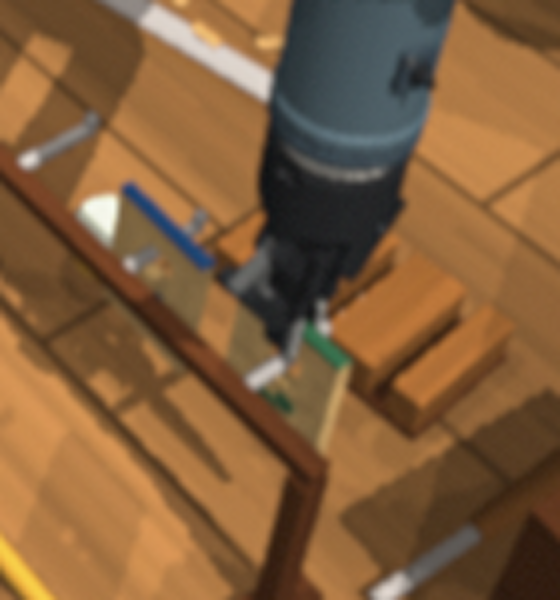

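Request:
{"method": "send_rows", "body": {
  "commands": "0 0.5 0 0 0 0 0;0 0.9 0 0 0 0 0;0 1.2 0 0 0 0 0;0 1.4 0 0 0 0 0;0 1.4 0 0 0 0 0;0 1.4 0 0 0 0 28;0 1.4 0 0 0 0 28;0 1.4 0 0 0 0 28;0 1.4 0 0 0 0 28"
}}

```text
time_s: 39.02
eef_pos: [0.5902, 0.3753, 0.1779]
orientation: [-0.498, 0.498, -0.502, 0.502]
force: [0.8, -0.1, -0.8]
finger_gap: 0.0239
```

Request:
{"method": "send_rows", "body": {
  "commands": "0 -1 0 0 0 0 28;0 -2 0 0 0 0 28;0 -4 0 0 0 0 28;0 -8 0 0 0 0 28;0 -10 -5 0 0 0 0;0 -10 -11 0 0 0 0;0 -10 -11 0 0 0 0;0 -10 -11 0 0 0 0"
}}

```text
time_s: 40.02
eef_pos: [0.4807, 0.3764, 0.2792]
orientation: [-0.499, 0.497, -0.501, 0.502]
force: [0.7, -0.2, 0.3]
finger_gap: -0.0003
```

```bash
cat > chk.py <<'E'
from h import *
plan((.60,-.038,.25,-98),(.58,-.036,.25,-98))
q=cap('scene','c_s'); p=cap('top','c_t')
for n,pp in (('scene',q),('top',p)):
    w=cloud(pp).reshape(-1,3)
    for y in (.2665,.376):
        s=w[(abs(w[:,0]-.59)<.03)&(abs(w[:,1]-y)<.05)&(w[:,2]>.188)&(w[:,2]<.21)]
        if len(s): print(n,'board',s.mean(0).round(4),s.min(0).round(3),s.max(0).round(3),len(s))
    for cx,cy in ((.6425,-.2927),(.4264,-.2258)):
        s=w[np.hypot(w[:,0]-cx,w[:,1]-cy)<.05]
        b=s[(s[:,2]>.055)&(s[:,2]<.082)]; a=s[(s[:,2]>.03)&(s[:,2]<.04)]
        if len(a)>5 and len(b)>5: print(n,'body',cv2.minAreaRect(b[:,:2].astype(np.float32)),'foot',cv2.minEnclosingCircle(a[:,:2].astype(np.float32)))
a=[q['image'][130:330,220:480],p['image'][110:310,160:420]]
cv2.imwrite('pics/chk.png',cv2.resize(np.hstack(a)[:,:,::-1],(800,308),interpolation=2))
E
python3 chk.py
```

```text
t 40.02 at [0.4807 0.3764 0.2792] gap -0.0003 F [ 0.7 -0.2  0.3] J [ 0.48  0.34  1.3  -0.    1.49  0.49] phi -0.4
  -> (0.6, -0.038, 0.25, -98) shift [41.36  2.91 12.21] rv [-0.1 97.6 -0.2] J6~ 94.0 rows>= 10
  -> (0.58, -0.036, 0.25, -98) shift [41.17  2.91 10.21] rv [-0.1 97.6 -0.2] J6~ 94.0 rows>= 10
scene board [0.5923 0.2718 0.1958] [0.585 0.232 0.188] [0.598 0.31  0.202] 161
scene board [0.5919 0.3795 0.1959] [0.585 0.337 0.188] [0.598 0.42  0.201] 195
scene body ((0.64304518699646, -0.2873249351978302), (0.049367230385541916, 0.049611546099185944), 57.97733688354492) foot ((0.6403071880340576, -0.2866149842739105), 0.03716320917010307)
scene body ((0.4285305440425873, -0.21939097344875336), (0.04943186417222023, 0.05126317963004112), 86.05857849121094) foot ((0.4292122423648834, -0.2203260362148285), 0.03614434972405434)
top board [0.5901 0.2657 0.1965] [0.585 0.228 0.189] [0.596 0.31  0.204] 145
top board [0.5892 0.3767 0.1973] [0.584 0.338 0.189] [0.594 0.417 0.202] 125
top body ((0.6405835151672363, -0.2917376756668091), (0.05103699117898941, 0.05071525648236275), 55.96767044067383) foot ((0.640593945980072, -0.29161056876182556), 0.035921793431043625)
top body ((0.4269072413444519, -0.2244856357574463), (0.050146352499723434, 0.049950405955314636), 84.60416412353516) foot ((0.42675748467445374, -0.2238527089357376), 0.03571086376905441)
```

View pics/chk.png

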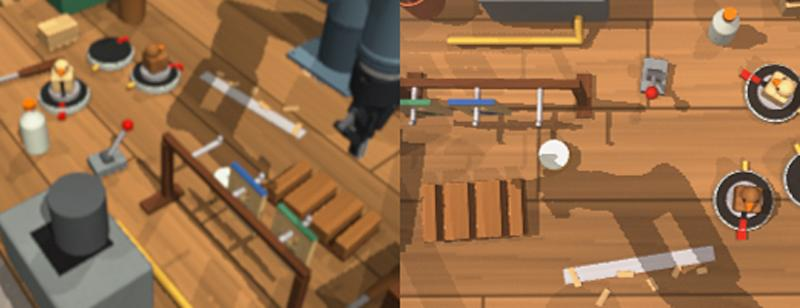

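```bash
python3 - <<'E'
from h import *
from scipy.optimize import least_squares
for n in ('scene','top'):
    for src in ('initial',):
        d=np.load(n+'0.npz'); w=d['w'].reshape(-1,3)
        for cx,cy in ((.6425,-.2927),(.4264,-.2258)):
            s=w[(np.hypot(w[:,0]-cx,w[:,1]-cy)<.08)&(w[:,2]>.012)&(w[:,2]<.03)]
            c,r=cv2.minEnclosingCircle(s[:,:2].astype(np.float32)); print(n,np.round(c,4),round(r,4),s[:,:2].min(0).round(4),s[:,:2].max(0).round(4), ((s[:,:2].min(0)+s[:,:2].max(0))/2).round(4))
E
```

```text
scene [ 0.6413 -0.289 ] 0.0776 [ 0.5844 -0.3565] [ 0.703  -0.2253] [ 0.6437 -0.2909]
scene [ 0.4269 -0.2276] 0.0776 [ 0.3496 -0.2823] [ 0.5042 -0.1651] [ 0.4269 -0.2237]
top [ 0.6425 -0.292 ] 0.0766 [ 0.5828 -0.3572] [ 0.6999 -0.2278] [ 0.6413 -0.2925]
top [ 0.4256 -0.2262] 0.0763 [ 0.3495 -0.2837] [ 0.5017 -0.1667] [ 0.4256 -0.2252]
```

```bash
python3 - <<'E'
from h import *
r=[]
for n in ('scene','top'):
    p=cap(n); row=[]
    for cx,cy in ((.6425,-.2927),(.4264,-.2258)):
        for z,rad in ((.02,55),(.035,36)):
            o=ortho(p,z,cx-.07,cx+.07,cy-.07,cy+.07,.0005)
            o=cv2.resize(o,(400,400)); k=400/140
            # row=(cx+.07-x), col=(cy+.07-y)
            s=(-1,-1) 
            off=(-.001,-.0009) if n=='scene' else (.001,.0009)
            c=(int((70-off[1]*1e3)*k),int((70-off[0]*1e3)*k))
            cv2.circle(o,c,int(rad*k),(255,255,0),1); cv2.circle(o,c,3,(255,0,255),-1)
            row.append(cv2.resize(o,(200,200),interpolation=3))
    r.append(np.hstack(row))
cv2.imwrite('pics/o4.png',np.vstack(r))
E
```

```text
(no output)
```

View pics/o4.png

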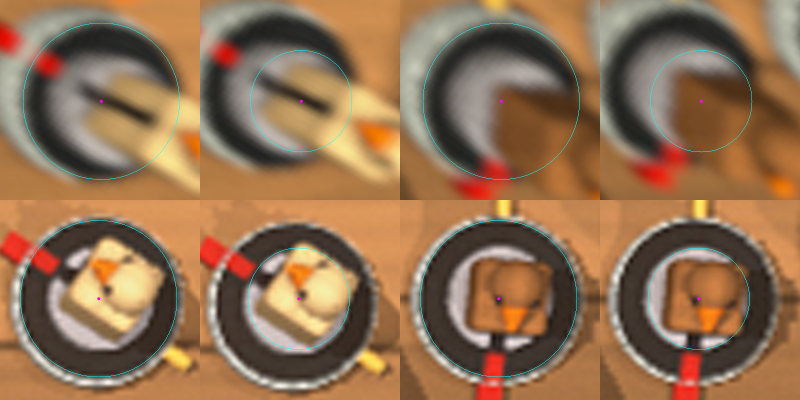

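Request:
{"method": "send_rows", "body": {
  "commands": "4 0 1 0 10 0 0;8 0 2 0 20 0 0;12 0 3 0 30 0 0;16 0.5 4 0 40 0 0;20 1 5 0 50 0 0;25 1.5 6 0 60 0 0;30 2 7 0 70 0 0;35 2.5 8 0 80 0 0;41 2.9 9.5 0 90 0 0;41 2.9 9.5 0 97.6 0 0"
}}

```text
time_s: 41.48
eef_pos: [0.5734, -0.0401, 0.2477]
orientation: [0.054, -0.053, -0.705, 0.706]
force: [-0.8, 0.5, 0.1]
finger_gap: 0.0003
```

```bash
python3 - <<'E'
from h import *
plan((.575,-.035,.15,-98),(.575,-.035,.083,-98))
E
python3 lev.py
```

```text
t 41.48 at [ 0.5734 -0.0401  0.2477] gap 0.0003 F [-0.8  0.5  0.1] J [-0.26  0.29  1.45 -0.    1.4   1.46] phi -98.7
  -> (0.575, -0.035, 0.15, -98) shift [-0.09  9.77 -0.54] rv [-0.1 -0.7  0. ] J6~ 95.0 rows>= 2
  -> (0.575, -0.035, 0.083, -98) shift [-0.1  16.47 -0.55] rv [-0.1 -0.7  0. ] J6~ 95.0 rows>= 3
t 41.48 pos [ 0.5734 -0.0401  0.2477] q [ 0.0538 -0.0532 -0.7046  0.7055] F [-0.8  0.5  0.1] gap 0.0003
J [-2.630e-01  2.940e-01  1.447e+00 -1.000e-03  1.402e+00  1.460e+00]
scene 36 [ 0.6292 -0.0368  0.1038]
top 0
```

Request:
{"method": "send_rows", "body": {
  "commands": "0 6 -0.5 0 -0.7 0 0;0 12 -0.5 0 -0.7 0 0;0 16.5 -0.5 0 -0.7 0 0;0 16.5 -0.5 0 -0.7 0 0;0 16.5 -0.5 0 -0.7 0 0"
}}

```text
time_s: 42.2
eef_pos: [0.5743, -0.0296, 0.0856]
orientation: [0.044, -0.045, -0.706, 0.706]
force: [1.6, -0.6, 0.7]
finger_gap: 0.0004
```

```bash
python3 - <<'E'
from h import *
plan((.70,-.0525,.083,-98),(.703,-.053,.083,-98))
E
```

```text
t 42.20 at [ 0.5743 -0.0296  0.0856] gap 0.0004 F [ 1.6 -0.6  0.7] J [-0.25  0.44  1.66  0.    1.04  1.45] phi -97.2
  -> (0.7, -0.0525, 0.083, -98) shift [-12.76   0.29   0.69] rv [-0.   0.8 -0.1] J6~ 94.0 rows>= 3
  -> (0.703, -0.053, 0.083, -98) shift [-13.06   0.29   0.7 ] rv [-0.   0.8 -0.1] J6~ 94.0 rows>= 3
```

Request:
{"method": "send_rows", "body": {
  "commands": "-2 0.3 0.4 0 0.8 0 0;-4 0.3 0.4 0 0.8 0 0;-6 0.3 0.5 0 0.8 0 0;-8 0.3 0.5 0 0.8 0 0;-10 0.3 0.6 0 0.8 0 0;-11.5 0.3 0.7 0 0.8 0 0;-12.2 0.3 0.7 0 0.8 0 0;-12.2 0.3 0.7 0 0.8 0 0;-12.2 0.3 0.7 0 0.8 0 0"
}}

```text
time_s: 43.32
eef_pos: [0.6928, -0.0521, 0.0816]
orientation: [0.05, -0.05, -0.705, 0.705]
force: [-0.9, 1.4, -0.0]
finger_gap: 0.0001
```

Request:
{"method": "send_rows", "body": {
  "commands": "-0.4 0 0 0 0 0 0;-0.4 0 0 0 0 0 0;-0.4 0 0 0 0 0 0"
}}

```text
time_s: 43.7
eef_pos: [0.6968, -0.0527, 0.0809]
orientation: [-0.05, 0.05, 0.705, -0.705]
force: [-0.9, -0.2, 0.7]
finger_gap: 0.0003
```

Request:
{"method": "send_rows", "body": {
  "commands": "-0.4 0 0 0 0 0 0;-0.4 0 0 0 0 0 0;-0.4 0 0 0 0 0 0"
}}

```text
time_s: 44.08
eef_pos: [0.701, -0.0534, 0.0808]
orientation: [0.05, -0.05, -0.705, 0.705]
force: [0.3, -0.4, -0.6]
finger_gap: -0.0003
```

Request:
{"method": "send_rows", "body": {
  "commands": "-0.4 0 0 0 0 0 0;-0.4 0 0 0 0 0 0;-0.4 0 0 0 0 0 0"
}}

```text
time_s: 44.45
eef_pos: [0.7029, -0.0535, 0.0805]
orientation: [-0.052, 0.048, 0.705, -0.705]
force: [-6.2, 0.1, 2.9]
finger_gap: 0.0002
```

Request:
{"method": "send_rows", "body": {
  "commands": "-0.2 0 0 0 0 0 0;-0.2 0 0 0 0 0 0;-0.2 0 0 0 0 0 0"
}}

```text
time_s: 44.82
eef_pos: [0.7032, -0.0536, 0.0804]
orientation: [-0.053, 0.047, 0.706, -0.705]
force: [-10.4, 1.0, 5.6]
finger_gap: -0.0004
```

At the stop. Back off, rise, move clear and check everything.

Request:
{"method": "send_rows", "body": {
  "commands": "4 0 0 0 0 0 0;5 0 0 0 0 0 0;5 -6 0 0 0 0 0;5 -12 0 0 0 0 0;5 -18 0 0 0 0 0;8 -18 0 0 0 0 0;14 -18 -2 0 0 0 0;20 -18 -6 0 0 0 0;26 -18 -10 0 0 0 0;28 -18 -12 0 0 0 0"
}}

```text
time_s: 46.08
eef_pos: [0.4453, 0.1055, 0.2616]
orientation: [-0.049, 0.051, 0.705, -0.705]
force: [0.5, 0.6, 0.7]
finger_gap: 0.0001
```

Request:
{"method": "send_rows", "body": {
  "commands": "0 0 0 0 0 0 0;0 0 0 0 0 0 0;0 0 0 0 0 0 0;0 0 0 0 0 0 0"
}}

```text
time_s: 46.58
eef_pos: [0.4473, 0.1035, 0.2606]
orientation: [0.051, -0.051, -0.705, 0.705]
force: [-0.2, 0.1, 0.1]
finger_gap: 0.0001
```

```bash
python3 lev.py; python3 chk.py
```

```text
t 46.58 pos [0.4473 0.1035 0.2606] q [ 0.0507 -0.0505 -0.7052  0.7053] F [-0.2  0.1  0.1] gap 0.0001
J [-0.016  0.073  1.689 -0.     1.38   1.698]
scene 35 [ 0.7294 -0.0504  0.1043]
top 48 [ 0.7255 -0.0554  0.1047]
t 46.67 at [0.447  0.1037 0.2605] gap 0.0001 F [-0.4 -1.1 -1.7] J [-0.02  0.07  1.69 -0.    1.38  1.7 ] phi -98.2
  -> (0.6, -0.038, 0.25, -98) shift [-17.17   1.04  11.84] rv [-0.  -0.2  0. ] J6~ 94.0 rows>= 4
  -> (0.58, -0.036, 0.25, -98) shift [-15.16   1.05  11.93] rv [-0.  -0.2  0. ] J6~ 94.0 rows>= 4
scene board [0.5923 0.2719 0.1955] [0.585 0.231 0.188] [0.598 0.31  0.201] 165
scene board [0.5919 0.3797 0.1959] [0.584 0.339 0.188] [0.597 0.419 0.202] 194
scene body ((0.6424229741096497, -0.288970410823822), (0.05217655748128891, 0.05041871219873428), 60.439605712890625) foot ((0.6406770944595337, -0.2890423834323883), 0.0365711934864521)
scene body ((0.4361635148525238, -0.21391895413398743), (0.041164666414260864, 0.05985395610332489), 51.74710464477539) foot ((0.42863917350769043, -0.2208525389432907), 0.03597792610526085)
top board [0.5901 0.2657 0.1966] [0.585 0.229 0.19 ] [0.596 0.309 0.202] 145
top board [0.5892 0.3759 0.1973] [0.584 0.338 0.188] [0.595 0.418 0.202] 128
top body ((0.6403037309646606, -0.29141777753829956), (0.050678204745054245, 0.04976440593600273), 57.13874053955078) foot ((0.6405497789382935, -0.2914304733276367), 0.035925399512052536)
top body ((0.4267416298389435, -0.2244681566953659), (0.05022508651018143, 0.04984787106513977), 84.3794174194336) foot ((0.4268400967121124, -0.22462664544582367), 0.035728659480810165)
```

View pics/chk.png

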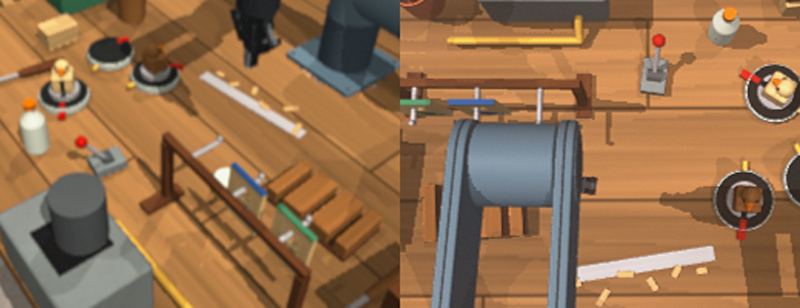

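```bash
python3 -c "
from workcell import manip
print(manip.hand_in())"
```

```text
the job is handed in; nothing more can be done
None
```

The fixture is set and the job is handed in. At about 47 s on the clock, every part was in place and the lever was fully on. Only two birds and two boards were there at the start.

- **Lever:** I swung it off first, until it met its stop at about 10 N, and back to on last, also to the stop at about 10 N. The final pictures put the ball 1 to 2 mm past where it started, which was fully on or very close to it.
- **Birds:** The pale bird stands on the far pod, about 3 mm off centre, with its beak within about 1° of the red mark. The brown bird stands on the pod nearest the robot, under 1 mm off centre and also within about 1°.
- **Boards:** Blue hangs on the middle peg and green on the left peg (+y). Both top edges are at about z = 0.197 m, which fits resting on the pegs.

**Disagreement between cameras:** Bird positions from the scene camera differed from the top camera by about 3 to 5 mm, and its last fit of the brown bird's body was unusable. That camera sees the birds at a slant and half hidden, so I relied on the top camera.

I saw no bird knocked aside, so nothing needed putting right. In the final views the other bench items looked where they were; I did not measure them again.

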